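# Press the lid rest's new cork foot in the toggle press

## Robot

A 7-joint arm with a two-finger parallel gripper is mounted at the origin on the work surface. World frame = base frame: x ahead of the robot, y to its left, z up, the work surface at z = 0. Lengths are in m, angles in rad, forces in N, time in s.
With the tool pointing down it reaches from about 0.425 to 0.925 m from the base axis. Payload 6.8 kg.
Tool frame: the origin (TCP) lies on the front face of the gripper's body, between the roots of the fingers; the fingertips stand 73 mm ahead of it and the grasp point (between the pads) lies 54 mm ahead of it; z points along the fingers, x is the direction in which the jaws open and shut, and the axes are right-handed (so a half turn about z gives the same grasp; the last joint's range is limited). The gripper opens to 85 mm and grips with 20 to 120 N. Pads are 22 mm wide; open, the fingers measure 114 mm over their backs; the gripper's body (76 mm by 85 mm) begins 54 mm behind the grasp point. The pads swing forward as they close: fully open they stand 13 mm farther back than shut.
Start: joints at [-1.327, 0.477, 0.022, 1.555, -0.011, 1.109, -0.083], TCP at [0.233, 0.634, 0.304] pointing down, gripper open.
Joint ranges: [-2.96, 2.96], [-0.34, 2.1], [-1.41, 1.46], [0.24, 2.44], [-1.37, 4.51], [0.17, 1.92], [-2.96, 2.96]. Speed limits (rad/s): [2.39, 2.39, 3.14, 3.14, 3.14, 3.14, 3.14].

## Interface

Orientations are given as a unit quaternion [w, x, y, z].
In Python, from station import get_obs, read_camera, hand_in gives the robot as it stands. The module is installed in compiled form; this text tells all that it offers.
- The arm moves only by the shell command python3 -m creep 'ROWS' [FORCE]. ROWS is JSON, a list that holds one entry, the list of rows, each a list of 7 numbers: the turn, a rotation vector about the tool's x, y, z in rad, then the shift along the tool's x, y, z in m, then the finger opening in m, from 0 to 0.0854. A call has 1 to 20 rows; each row shifts and turns the pose as measured when the row begins, along the tool's axes as they then stand; what a row does not reach is not made up. A row lasts 1/12 s, in which the tool goes at most 41.7 mm and 7.16 degrees, less where a joint would pass 70% of its speed; a pose out of reach is approached as far as the arm can. A call is refused whole if a number of a shift passes 0.0417 or a number of a turn 0.125, either way. A call with a gripper value outside its range is refused whole. The fingers move at their own pace and stop on an object; FORCE is the grip in N (left out, the last holds). Time passes only in rows, so rows that do not move let the fingers close. It gives the time, the measured TCP pose, the force and the opening at its end, in the units of the state.
- get_obs(): the state, without advancing time (a new reading comes with each control period).
- read_camera(name): name is "scene" or "side" or "wrist"; returns a dict with "color" (400x640x3 uint8, red, green, blue), "range_z" (400x640 float32, m along the optical axis (not along the pixel's ray), 0 where there is no reading), "fovy" (degrees; the focal length in pixels is half the picture's height over the tangent of half this angle, whatever the lens; pixels are square), "cx", "cy" (the principal point, pixels), "rvec" (rotation vector, rad) and "tvec" (3), from world to camera coordinates, as OpenCV has them. Camera axes: x right, y down, z forward; pixel columns grow to the right and rows downward; lengths in m; the calibration is good to about 2 mm. A picture is of the moment at which its call begins.
- hand_in(): hands the job in, once; it reports no verdict.
The state is a dict: "t": time; "q": joint angles; "joint_vel": joint speeds; "joint_torque": joint torques, N m; "eef_pos": TCP position; "tool_rot": TCP orientation; "contact_force": force on the tool from outside, world axes, zero at the start; "torque": the same for the moment, N m; "gripper_width": opening from 0.0 (shut) to 1.0 (fully open).
Only numpy, scipy, OpenCV 4.12 (cv2) and the standard library are available. Lean on these libraries where they do the work, as an engineer would, in place of code of your own. Each camera call takes 0.05 s, during which the arm holds its last target.

## Task

The lotus-pod lid rest is standing in the little press to have its new cork foot pressed on. Swing the red-knobbed handle over centre until the clamp locks on the lid rest, leave it locked for about three seconds, then swing the handle all the way back open. Finally lift the lid rest out and stand it gently upright in the middle of the dark coaster, without dropping it and without disturbing the other tea things.

Things in the scene. Friction and masses are not known exactly. Their poses are not given: they have to be found in the camera images.
- handle_pivot (a point): Hinge centre of the clamp handle, on the press (teak board 250 x 110 x 20 mm with a steel toggle clamp). Its frame is the press's: x points level along the board from the handle's side to the nest (nest at x = 158 mm), y is the hinge axis of handle and arm, z up. 84 mm above the table. Two steel cheeks (x from -10 to 65 mm, 40 mm over both, tops 92 mm above the table) flank it.
- knob (a point): Centre of the red barrel-shaped cross knob on the end of the clamp handle (26 mm across, 36 mm long along the hinge axis, flat ends; it can be pinched by its ends from above), 110 mm from handle_pivot; it swings in the press's vertical x-z plane. The shaft below it is a round bar of 13 to 19 mm. Open, its centre is 139 mm above the table; locked, 188 mm.
- clamp_handle (a joint): Handle angle (rad). 0 = fully open, leaning 1.05 back from upright (to the press's -x), clamp arm raised. Grows as the handle swings over towards the nest. 1.28 = dead centre (pad lowest); stop at 1.37 (0.32 forward of upright) = locked, sprung against the stop when the lid rest is in the nest. 1 to 6 N at the knob moves it, most as the pad bites past 1.05; it stays where it is left.
- press_pad: Black rubber pad, 22 mm disc on a sprung spindle at the tip of the 105 mm steel clamp arm; origin on the arm's centre line, 20 mm from the pad's face. The arm hinges 53 mm in front (+x) of handle_pivot, 85 mm above the table, and is driven by the handle: raised 76 degrees when open (tip some 195 mm above the table), level over the nest when locked, pressing with some 5 to 6 N.
- nest (a point): Centre of the nest on the board's top, 20 mm above the table; x axis as for handle_pivot. Four brass pins of 8 mm, 6 mm high, stand round it at +-20 mm in x and y.
- lid_rest_centre (a point): Centre, half-way up, of the pale green ceramic lid rest shaped like a lotus pod: 52 mm high, about 140 g, upright in the nest at the start (top 72 mm above the table). Cork foot 38 mm across, widening to a round band 54 mm across from 28 to 49 mm above its foot (grasp there); flat top with dark seed dots. Its z axis is upright; its yaw means nothing.
- coaster_top (a point): Centre of the top of the fixed dark round coaster with a slate-grey middle, 100 mm across and 10 mm high.
- bowl: Bright yellow tea bowl, 120 mm across the rim and 70 mm high, standing loose; origin at the centre of its underside.
- caddy: Pewter tea caddy, 68 mm across and 88 mm high, loose; origin at the centre of its underside.
- scoop: Bamboo tea scoop lying flat, about 170 mm long along its x, up to 20 mm high; origin under its middle.
- incense: Bronze incense holder, dish 80 mm across with a stem 38 mm high and a thin stick to 108 mm; loose; origin at the centre of its underside.
There are look-alikes about, which are no part of the job. Of the things that look like the part that bears coaster_top, the smallest one is meant. What is shaped like the part that bears lid_rest_centre but purple is not meant.

How it is judged:
By the outcome, as a careful person would: the job done as asked, in the order asked, and still so for the second after the job is handed in, with the robot touching nothing.
It also fails if it takes over 70 s, if anything falls off the work surface, if the arm or the gripper's body presses on something with over 40 N, if the wrist force passes 120 N, or if a joint passes its speed limit or range.

## Working session

There is one attempt and no reset: what is moved stays moved. The work goes in short steps, Python scripts to look and compute and a shell command to move; the robot and the scene stay as the last step left them, time stands still between calls to the robot, and variables do not carry over. Pictures are saved under pics/ and viewed, and the job is handed in when it is done.

```bash
mkdir -p pics; ls; cat > h.py <<'E'
import numpy as np, cv2, pickle
from station import get_obs, read_camera, hand_in
from scipy.spatial.transform import Rotation as R
def cam(n):
    c=read_camera(n); pickle.dump(c,open(f'{n}.pkl','wb')); return c
def load(n): return pickle.load(open(f'{n}.pkl','rb'))
def f(c): return 200/np.tan(np.radians(c['fovy'])/2)
def pt(c,u,v,z=None,height=None):
    Rm=cv2.Rodrigues(np.array(c['rvec'],float))[0]; t=np.array(c['tvec'],float).ravel()
    d=np.array([(u-c['cx'])/f(c),(v-c['cy'])/f(c),1.])
    o=-Rm.T@t; dw=Rm.T@d
    if height is not None: return o+dw*(height-o[2])/dw[2]
    if z is None: z=c['range_z'][int(round(v)),int(round(u))]
    return o+dw*z
def cloud(c):
    v,u=np.mgrid[0:400,0:640]; z=c['range_z']
    Rm=cv2.Rodrigues(np.array(c['rvec'],float))[0]; t=np.array(c['tvec'],float).ravel()
    d=np.stack([(u-c['cx'])/f(c)*z,(v-c['cy'])/f(c)*z,z],-1)
    return (d-t)@Rm
def proj(c,p):
    Rm=cv2.Rodrigues(np.array(c['rvec'],float))[0]; t=np.array(c['tvec'],float).ravel()
    q=Rm@np.array(p)+t; return q[0]/q[2]*f(c)+c['cx'],q[1]/q[2]*f(c)+c['cy']
def save(im,name,crop=None,s=1):
    im=im[...,::-1]
    if crop: im=im[crop[1]:crop[3],crop[0]:crop[2]]
    cv2.imwrite('pics/'+name,cv2.resize(im,None,fx=s,fy=s,interpolation=cv2.INTER_CUBIC))
E
python3 - <<'E'
from h import *
for n in ('scene','side','wrist'):
    c=cam(n); save(c['color'],n+'0.png'); print(n,c['fovy'],c['cx'],c['cy'],c['rvec'],c['tvec'])
print(get_obs())
E
```

```text
pics
scene 56.27007322339509 324.365160775785 200.92963094083245 [ 1.12158333  2.56667933 -0.7601417 ] [ 0.27991341 -0.35122787  1.29214455]
side 53.92798957526689 319.65428995544835 200.82427447272812 [ 2.33600771 -0.56777531  0.24460047] [-0.47051949  0.3677315   0.88117418]
wrist 59.202672763341326 317.2282366740515 203.4582805118509 [-2.3500589  -1.63980237 -0.26442523] [-0.67580843 -0.04011014  0.38032777]
{'t': 0.15, 'q': array([-1.32709445,  0.47761161,  0.02237143,  1.55616379, -0.01151178,
        1.10927765, -0.08309931]), 'joint_vel': array([-0.00042576, -0.0015975 ,  0.001441  , -0.00347168,  0.00027576,
        0.00019857, -0.00014223]), 'joint_torque': array([ 2.47506337e-03, -5.96924794e+01,  1.60997685e+00, -2.81488395e+01,
        1.26870765e-02,  6.58644713e-03,  1.41252505e-05]), 'eef_pos': array([0.23249401, 0.63335175, 0.30317411]), 'tool_rot': array([ 4.18311398e-04,  8.19938089e-01,  5.72451820e-01, -5.18221778e-04]), 'contact_force': array([-0.00950142, -0.74207176,  0.04514613]), 'torque': array([-0.0054992 , -0.01144771,  0.02665113]), 'gripper_width': 0.9988767898663324}
```

View pics/scene0.png

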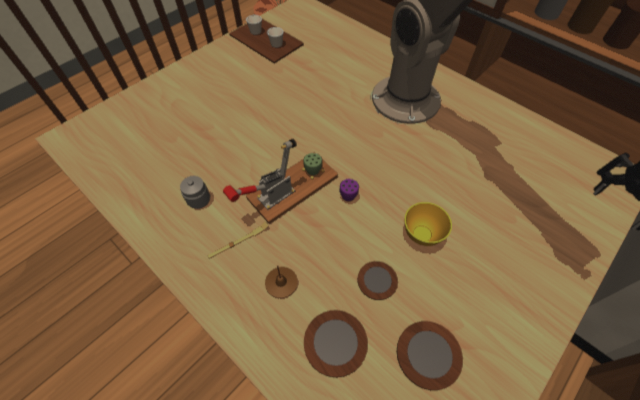

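View pics/side0.png

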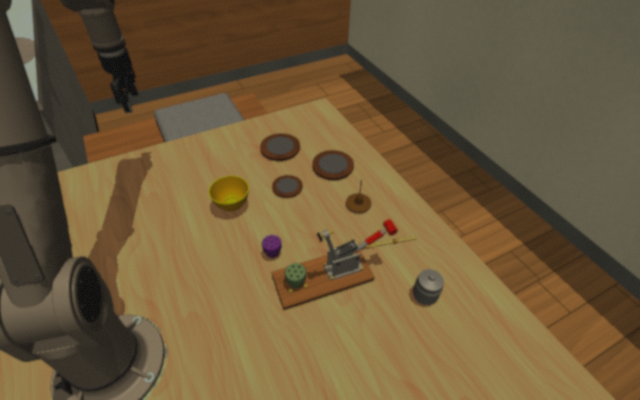

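View pics/wrist0.png

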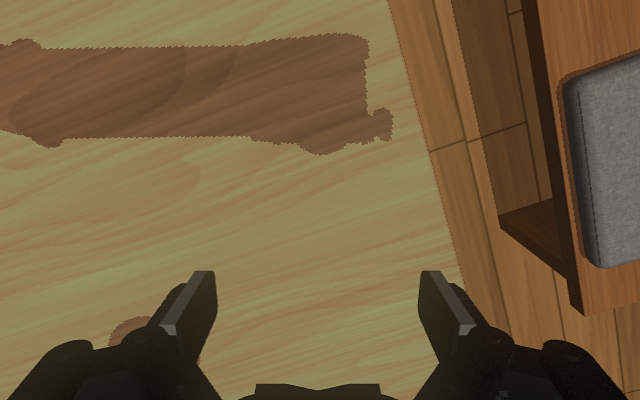

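Scene view: green lid rest in the nest at (313,164), with the purple look-alike at (348,189), which I ignore. There are three coasters at (378,280), (336,343) and (430,354), and the smallest is (378,280). The red knob is at (231,193). Next are close crops and measurements.

```bash
python3 - <<'E'
from h import *
c=load('scene'); save(c['color'],'s_crop.png',(200,120,420,310),3.5)
d=load('side'); save(d['color'],'d_crop.png',(230,140,460,320),3.4)
for n in ('scene','side'):
    c=load(n); P=cloud(c); col=c['color'].astype(int); hsv=cv2.cvtColor(c['color'],cv2.COLOR_RGB2HSV)
    print(n,'table z',pt(c,*( (450,290) if n=='scene' else (200,300))))
    r,g,b=col[...,0],col[...,1],col[...,2]
    inb=(abs(P[...,0]-.5)<.6)&(abs(P[...,1])<.9)&(P[...,2]<.3)
    red=(r>130)&(g<50)&(b<60)&inb
    q=P[red]; print('red',red.sum(),np.median(q,0),q.min(0),q.max(0), np.argwhere(red).mean(0)[::-1])
    gr=(g>r+12)&(g>b)&(r<140)&inb&(P[...,2]>.03); q=P[gr]; print('green',gr.sum(),np.median(q,0),q.min(0),q.max(0))
    ye=(r>150)&(b<40)&(g>120)&inb; q=P[ye]; print('yellow',q.min(0),q.max(0),ye.sum())
    pu=(b>g+30)&(r>g+10)&inb; q=P[pu]; print('purple',q.min(0),q.max(0),pu.sum())
E
```

```text
scene table z [ 4.81888738e-01  4.82545516e-01 -1.70882494e-04]
red 146 [ 0.70300956 -0.03313415  0.149119  ] [ 0.64435415 -0.05427241  0.11101978] [ 0.71895108 -0.02072789  0.15643266] [235.67123288 190.52739726]
green 70 [ 0.45925523 -0.00607704  0.07315273] [ 0.4354978  -0.02573004  0.06876974] [0.47956739 0.01646449 0.07717419]Traceback (most recent call last):
  File "<stdin>", line 12, in <module>
    return umr_minimum(a, axis, None, out, keepdims, initial, where)
ValueError: zero-size array to reduction operation minimum which has no identity
```

View pics/s_crop.png

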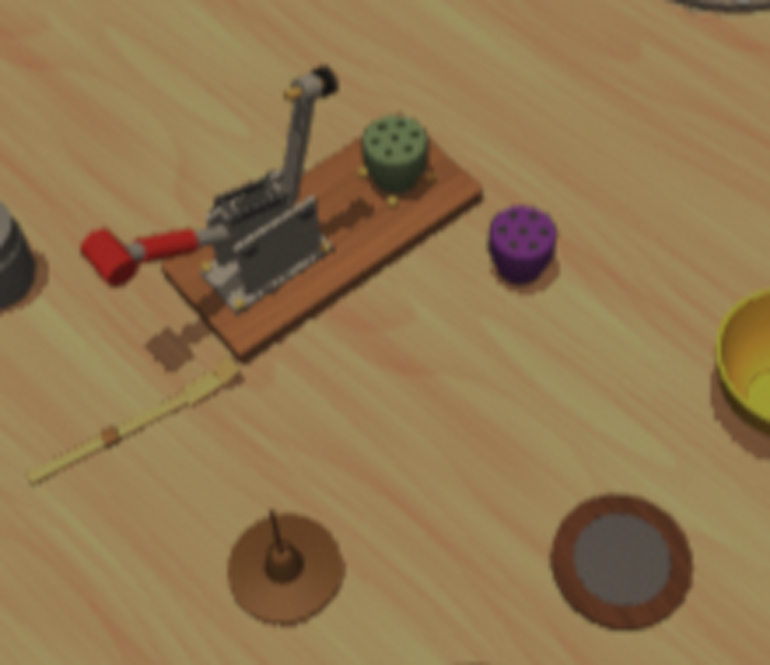

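View pics/d_crop.png

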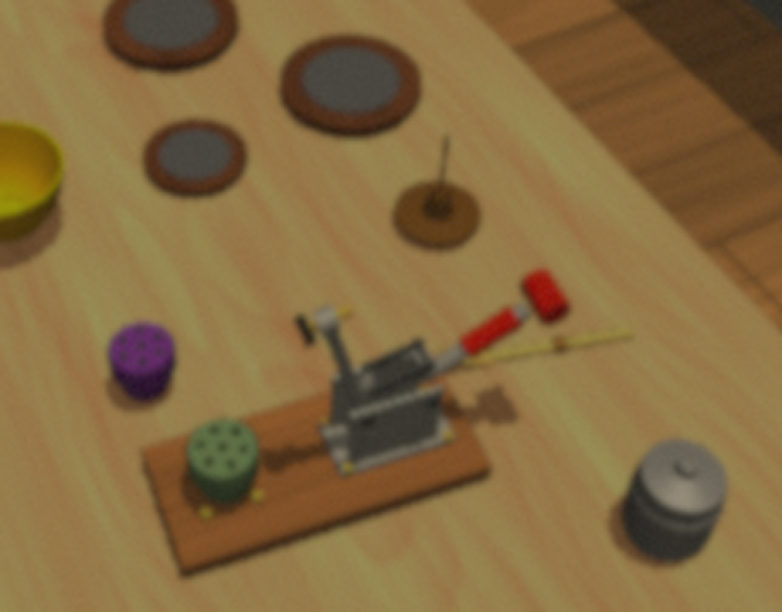

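Both crops confirm the green lid rest in the nest between the brass pins, the purple one off the board, and the smallest coaster. Next I turn the pixels I read off into positions.

```bash
python3 - <<'E'
from h import *
c=load('scene'); d=load('side')
S=lambda x,y,h: pt(c,200+x/3.5,120+y/3.5,height=h)
D=lambda x,y,h: pt(d,230+x/3.4,140+y/3.4,height=h)
np.set_printoptions(precision=4,suppress=True)
print('board S',S(483,190,.02),S(243,357,.02),S(163,267,.02))
print('board D',D(143,462,.02),D(183,572,.02),D(489,465,.02))
print('lid',S(395,138,.072),D(223,447,.072))
print('purple top',S(522,232,.052),D(142,347,.052))
print('knob',S(109,257,.139),D(546,296,.139))
print('coaster',S(622,560,.010),D(196,155,.010))
print('coaster L/R edge',S(552,560,.01),S(692,560,.01))
print('incense',S(285,565,.008),D(437,215,.008)); print('caddy',pt(c,194,187,height=.08),D(683,475,.08))
print('bowl rim',pt(c,428,224,height=.07),pt(d,229,190,height=.07))
print('scoop',S(33,478,.01),S(238,372,.01))
for n,k in (('scene',c),('side',d)):
    P=cloud(k); r,g,b=[k['color'][...,i].astype(int) for i in range(3)]
    m=(r>90)&(g<0.3*r)&(b<0.35*r)&(abs(P[...,0]-.5)<.5)&(abs(P[...,1])<.5)&(P[...,2]>.1); q=P[m]
    print(n,'red',m.sum(), q.min(0),q.max(0), q.mean(0))
E
```

```text
board S [0.4147 0.0547 0.02  ] [0.6589 0.0268 0.02  ] [ 0.646  -0.0804  0.02  ]
board D [0.4102 0.0361 0.02  ] [ 0.3998 -0.0617  0.02  ] [ 0.6448 -0.0871  0.02  ]
lid [ 0.4548 -0.0067  0.072 ] [ 0.4573 -0.0107  0.072 ]
purple top [0.4439 0.1195 0.052 ] [0.4449 0.1143 0.052 ]
knob [ 0.7053 -0.0387  0.139 ] [ 0.7084 -0.0411  0.139 ]
coaster [0.5865 0.3376 0.01  ] [0.5884 0.331  0.01  ]
coaster L/R edge [0.62   0.3015 0.01  ] [0.553  0.3738 0.01  ]
incense [0.7496 0.166  0.008 ] [0.7529 0.1631 0.008 ]
caddy [ 0.7405 -0.1656  0.08  ] [ 0.7368 -0.1858  0.08  ]
bowl rim [0.4076 0.3476 0.07  ] [0.4033 0.3358 0.07  ]
scoop [ 0.8284 -0.0152  0.01  ] [0.6673 0.0286 0.01  ]
scene red 174 [ 0.645  -0.0543  0.1082] [0.933  0.4661 0.8852] [ 0.6915 -0.0304  0.1428]
side red 160 [ 0.6454 -0.0582  0.1087] [ 0.7121 -0.027   0.1542] [ 0.684  -0.0417  0.137 ]
```

```bash
cat >> h.py <<'E'
np.set_printoptions(precision=4,suppress=True)
EX=np.array([-0.9931,0.117,0]); EY=np.array([-0.117,-0.9931,0]); EZ=np.array([0,0,1.])
NEST=np.array([0.456,-0.0085,0.02]); PIV=NEST-0.158*EX; PIV[2]=0.084
def press(x,y,z): return PIV+EX*x+EY*y+EZ*(z-PIV[2])
def knob(th): a=th-1.05; return press(.11*np.sin(a),0,.084+.11*np.cos(a))
def ang(p):
    d=(np.array(p)-PIV); return np.arctan2(d@EX,d[2])+1.05
def Rt(o): q=o['tool_rot']; return R.from_quat([q[1],q[2],q[3],q[0]])
def st():
    o=get_obs(); r=Rt(o); g=o['eef_pos']+r.apply([0,0,.054])
    print('t',round(o['t'],2),'tcp',o['eef_pos'],'grasp',g,'x',r.apply([1,0,0]),'z',r.apply([0,0,1]),'w',round(o['gripper_width'],3),'F',o['contact_force'],'T',o['torque']); print(' q',o['q'], 'grasp in press',[float(round((g-PIV)@e,4)) for e in (EX,EY)],round(g[2],4)); return o,r,g
def goto(g_target,xdir=None,zdir=(0,0,-1)):
    o,r,g=st(); z=np.array(zdir,float); x=np.array(xdir if xdir is not None else r.apply([1,0,0]),float); x-=z*(x@z); x/=np.linalg.norm(x)
    Rg=R.from_matrix(np.stack([x,np.cross(z,x),z],1)); tt=np.array(g_target)-Rg.apply([0,0,.054])
    print(' need shift tool',r.inv().apply(tt-o['eef_pos']),'world',tt-o['eef_pos'],'turn',(r.inv()*Rg).as_rotvec())
E
python3 - <<'E'
from h import *
c=load('wrist'); o,r,g=st()
Rm=cv2.Rodrigues(np.array(c['rvec'],float))[0]; t=np.array(c['tvec'],float).ravel()
print('cam in tool',r.inv().apply(-Rm.T@t-o['eef_pos']),'optical axis in tool',r.inv().apply(Rm[2]))
print(PIV,knob(0),knob(1.37),press(.0535-.158,.055,.02),press(.158,0,0))
goto(knob(0)+[0,0,.1],-EY)
E
```

```text
t 0.15 tcp [0.2325 0.6334 0.3032] grasp [0.2325 0.6333 0.2492] x [ 0.3446  0.9387 -0.0013] z [-0.0004 -0.0013 -1.    ] w 0.999 F [-0.0095 -0.7421  0.0451] T [-0.0055 -0.0114  0.0267]
 q [-1.3271  0.4776  0.0224  1.5562 -0.0115  1.1093 -0.0831] grasp in press [0.4551, -0.6112] 0.2492
cam in tool [ 0.0015 -0.0816 -0.0696] optical axis in tool [-0.      0.3158  0.9488]
[ 0.6129 -0.027   0.084 ] [ 0.7077 -0.0381  0.1387] [ 0.5785 -0.0229  0.1884] [ 0.7103 -0.0938  0.02  ] [ 0.456  -0.0085  0.    ]
t 0.15 tcp [0.2325 0.6334 0.3032] grasp [0.2325 0.6333 0.2492] x [ 0.3446  0.9387 -0.0013] z [-0.0004 -0.0013 -1.    ] w 0.999 F [-0.0095 -0.7421  0.0451] T [-0.0055 -0.0114  0.0267]
 q [-1.3271  0.4776  0.0224  1.5562 -0.0115  1.1093 -0.0831] grasp in press [0.4551, -0.6112] 0.2492
 need shift tool [-0.4666  0.6775  0.0111] world [ 0.4752 -0.6715 -0.0104] turn [-0.0001  0.0013 -0.2345]
```

```bash
python3 -m creep '[[[0,0,0,-0.02,0.029,0,0.0854],[0,0,0,-0.0233,0.0338,0,0.0854],[0,0,0,-0.0233,0.0338,0,0.0854],[0,0,0,-0.0233,0.0338,0,0.0854],[0,0,0,-0.0233,0.0338,0,0.0854],[0,0,0,-0.0233,0.0338,0,0.0854],[0,0,0,-0.0233,0.0338,0,0.0854],[0,0,0,-0.0233,0.0338,0,0.0854],[0,0,0,-0.0233,0.0338,0,0.0854],[0,0,0,-0.0233,0.0338,0,0.0854],[0,0,0,-0.0233,0.0338,0,0.0854],[0,0,0,-0.0233,0.0338,0,0.0854],[0,0,0,-0.0233,0.0338,0,0.0854],[0,0,0,-0.0233,0.0338,0,0.0854]]]' 40; python3 -c "
from h import *
goto(knob(0)+[0,0,.1],-EY)"
```

```text
t: 1.32
eef_pos: [0.5602, 0.1697, 0.2972]
tool_rot: [-0.003, 0.813, 0.582, -0.003]
contact_force: [-0.2, 0.4, -0.5]
gripper_width: 1.004
t 1.32 tcp [0.5602 0.1697 0.2972] grasp [0.5597 0.1697 0.2432] x [ 0.3235  0.9462 -0.0026] z [-0.0085  0.0002 -1.    ] w 1.004 F [-0.2375  0.3813 -0.503 ] T [-0.0026 -0.0217 -0.0178]
 q [-0.5716  0.3421  0.2187  1.7909 -0.0889  1.0258  0.9229] grasp in press [0.0759, -0.1891] 0.2432
 need shift tool [-0.1489  0.2068  0.0032] world [ 0.1475 -0.2078 -0.0045] turn [-0.0083  0.0017 -0.2121]
```

```bash
python3 -m creep '[[[0,0,0,-0.021,0.0295,0,0.0854],[0,0,0,-0.021,0.0295,0,0.0854],[0,0,0,-0.021,0.0295,0,0.0854],[0,0,0,-0.021,0.0295,0,0.0854],[0,0,0,-0.021,0.0295,0,0.0854],[0,0,0,-0.021,0.0295,0,0.0854],[0,0,0,-0.018,0.025,0,0.0854],[-0.004,0,-0.1,0,0,0,0.0854],[-0.004,0,-0.1,0,0,0,0.0854],[0,0,0,0,0,0,0.0854]]]'; python3 -c "
from h import *
goto(knob(0)+[0,0,.1],-EY)
c=cam('wrist');save(c['color'],'w1.png')
c=cam('scene');save(c['color'],'s1.png',(180,60,400,250),3.5)"
```

```text
t: 2.15
eef_pos: [0.712, -0.0583, 0.2919]
tool_rot: [0.002, 0.754, 0.657, -0.005]
contact_force: [-0.1, 0.2, -0.2]
gripper_width: 1.002
t 2.15 tcp [ 0.712  -0.0583  0.2919] grasp [ 0.7118 -0.0588  0.238 ] x [ 0.1365  0.9906 -0.0101] z [-0.004  -0.0097 -0.9999] w 1.002 F [-0.0614  0.1985 -0.2036] T [-0.0454 -0.0578  0.0394]
 q [-0.1663  0.5618  0.2399  1.4704 -0.1296  1.1293  1.5278] grasp in press [-0.1019, 0.02] 0.238
 need shift tool [ 0.0193 -0.007  -0.001 ] world [-0.0043  0.0201  0.0008] turn [-0.0027  0.0101 -0.0197]
```

View pics/w1.png

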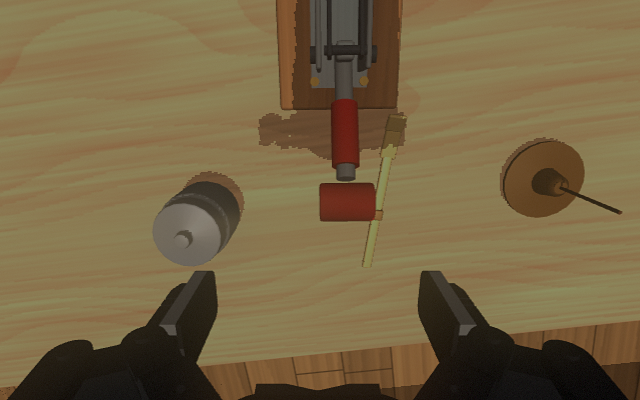

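View pics/s1.png

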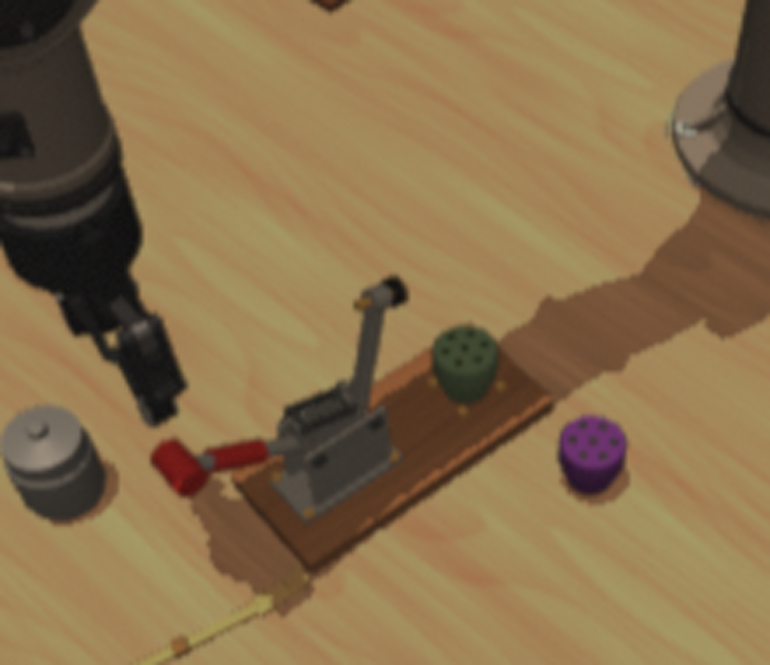

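The wrist view shows the knob at cols 319–375, rows 183–221, centre (347,202), in line with the handle shaft and clamp arm at column 345. The caddy is at (190,225). I'll refine the knob position from this view.

```bash
python3 - <<'E'
from h import *
c=load('wrist')
print('knob c',pt(c,347,202,height=.139),'ends',pt(c,319.5,202,height=.139),pt(c,375.5,202,height=.139), 'surf',pt(c,347,202))
print('pred',knob(0),proj(c,knob(0)),proj(c,PIV),proj(c,press(.05,0,.11)))
print('board edges',pt(c,279,60,height=.02),pt(c,281,107,height=.02),pt(c,398,107,height=.02))
P=cloud(c);col=c['color'].astype(int);m=(col[...,0]>60)&(col[...,1]<.4*col[...,0])&(col[...,2]<.4*col[...,0]);m[:178]=0;m[230:]=0
q=P[m];print(m.sum(),q.min(0),q.max(0),q.mean(0))
E
```

```text
knob c [ 0.7063 -0.0373  0.139 ] ends [ 0.7038 -0.0555  0.139 ] [ 0.7088 -0.0186  0.139 ] surf [ 0.7022 -0.0378  0.1512]
pred [ 0.7077 -0.0381  0.1387] (np.float64(345.99675963785546), np.float64(204.0296236415009)) (np.float64(341.5911565960122), np.float64(56.43127195918072)) (np.float64(344.0662315696964), np.float64(-34.81721106154865))
board edges [ 0.6037 -0.0791  0.02  ] [ 0.6443 -0.0843  0.02  ] [0.6593 0.0243 0.02  ]
451 [ 0.632  -0.0539  0.1399] [ 0.7177 -0.0201  0.3619] [ 0.7035 -0.0329  0.1506]
```

Wrist and scene estimates of the knob agree to within 2 mm, and the ends measure 37 mm apart (36 expected). Descending to straddle it.

```bash
python3 -m creep '[[[0,0.01,0,0.02,-0.0065,0,0.0854],[0,0,0,0,0,0.02,0.0854],[0,0,0,0,0,0.02,0.0854],[0,0,0,0,0,0.018,0.0854],[0,0,0,0,0,0,0.0854]]]'; python3 -c "
from h import *
goto([.7067,-.0375,.139])
c=cam('wrist');save(c['color'],'w2.png')
c=cam('side');save(c['color'],'d2.png',(260,140,480,320),3.4)"
```

```text
t: 2.67
eef_pos: [0.7077, -0.0294, 0.234]
tool_rot: [-0.002, 0.758, 0.652, 0.002]
contact_force: [-1.3, 0.8, -1.6]
gripper_width: 0.999
t 2.67 tcp [ 0.7077 -0.0294  0.234 ] grasp [ 0.7077 -0.0292  0.18  ] x [0.1502 0.9886 0.0051] z [-0.0002  0.0052 -1.    ] w 0.999 F [-1.2641  0.8373 -1.6133] T [0.0341 0.0372 0.0054]
 q [-0.1916  0.602   0.2209  1.5404 -0.1526  1.016   1.4924] grasp in press [-0.0944, -0.0089] 0.18
 need shift tool [-0.0083  0.0002  0.0409] world [-0.001  -0.0081 -0.041 ] turn [-0.001  -0.0051  0.    ]
```

View pics/w2.png

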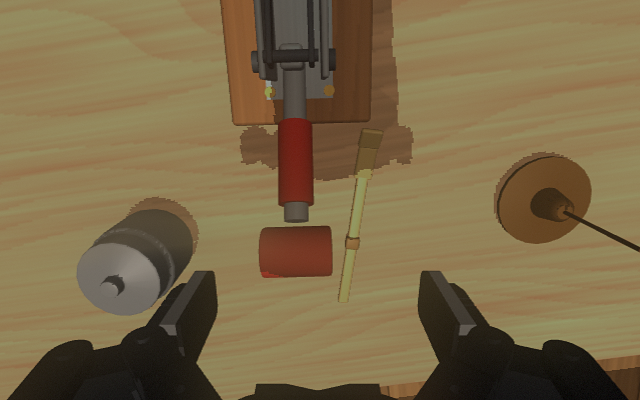

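View pics/d2.png

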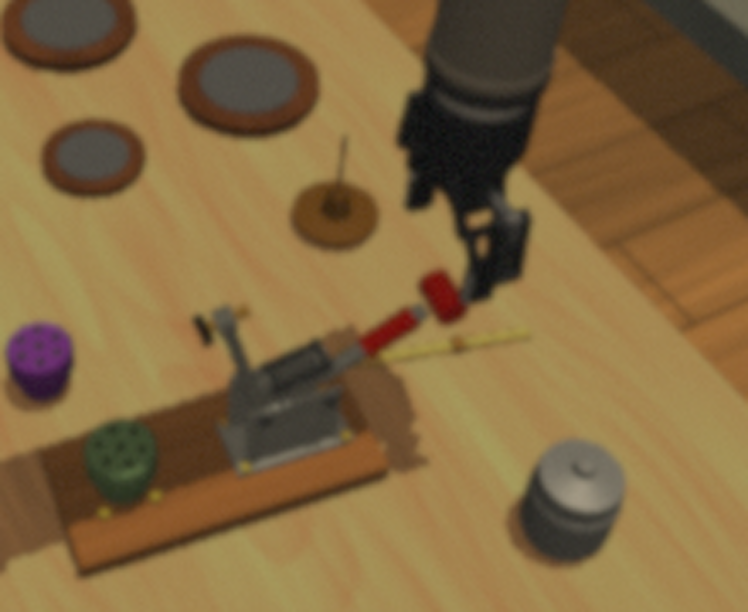

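```bash
python3 - <<'E'
from h import *
c=load('wrist')
print('knob c',pt(c,296,252,height=.139)); print([pt(c,u,252,height=.139) for u in (260,332)])
goto(pt(c,296,252,height=.139),-EY)
E
```

```text
knob c [ 0.7063 -0.0382  0.139 ]
[array([ 0.7034, -0.0565,  0.139 ]), array([ 0.7091, -0.0198,  0.139 ])]
t 2.77 tcp [ 0.7095 -0.0297  0.2376] grasp [ 0.7097 -0.0294  0.1836] x [0.1493 0.9888 0.0059] z [ 0.0047  0.0053 -1.    ] w 1.001 F [ 0.3111 -0.7818  0.6749] T [-0.0036 -0.0505 -0.0304]
 q [-0.1915  0.5992  0.2215  1.5363 -0.1523  1.018   1.4932] grasp in press [-0.0964, -0.009] 0.1836
 need shift tool [-0.0092 -0.002   0.0445] world [-0.0032 -0.0085 -0.0446] turn [ 0.004  -0.0059 -0.0326]
```

```bash
python3 -m creep '[[[0,-0.006,-0.03,-0.009,-0.002,0.005,0.0854],[0,0,0,0,0,0.016,0.0854],[0,0,0,0,0,0.016,0.07],[0,0,0,0,0,0.008,0.06],[0,0,0,0,0,0,0.055],[0,0,0,0,0,0,0.05]]]' 40; python3 -c "
from h import *
goto([.7063,-.0380,.139],-EY)
c=cam('wrist');save(c['color'],'w3.png')"
```

```text
t: 3.27
eef_pos: [0.7111, -0.0372, 0.2018]
tool_rot: [0.006, 0.749, 0.663, 0.007]
contact_force: [-0.0, 0.5, 0.1]
gripper_width: 0.585
t 3.27 tcp [ 0.7111 -0.0372  0.2018] grasp [ 0.7121 -0.0372  0.1479] x [0.1218 0.9926 0.0018] z [ 0.0183 -0.0005 -0.9998] w 0.585 F [-0.018   0.4623  0.1065] T [ 0.0375 -0.0035 -0.0113]
 q [-0.1754  0.633   0.2094  1.5659 -0.1521  0.9403  1.5309] grasp in press [-0.0997, -0.0014] 0.1479
 need shift tool [-0.0014 -0.0049  0.0088] world [-0.0048 -0.0008 -0.0088] turn [ 0.0182 -0.0017 -0.0048]
```

View pics/w3.png

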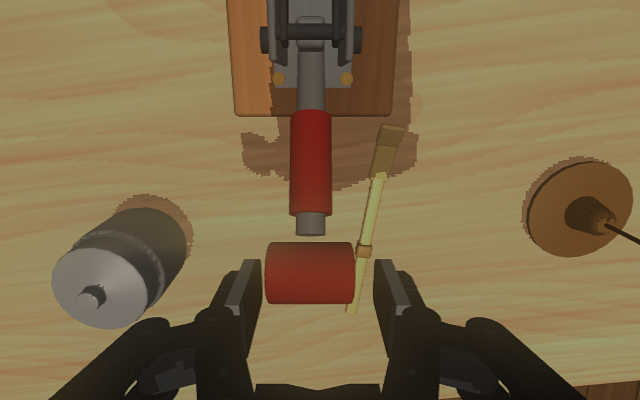

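Wrist view: knob (265–355, row 272) sits between the jaws (left pad inner edge about 258, right about 376), slightly left. I'll correct, then close.

```bash
python3 -m creep '[[[0.018,0,0,-0.0025,-0.005,0.006,0.05],[0,0,0,0,0,0.005,0.05],[0,0,0,0,0,0,0.05]]]' 40; python3 -c "
from h import *
goto([.7063,-.0380,.139],-EY)
c=cam('wrist');save(c['color'],'w4.png')"
```

```text
t: 3.57
eef_pos: [0.7069, -0.039, 0.1931]
tool_rot: [0.0, 0.749, 0.663, 0.002]
contact_force: [0.2, 0.1, -1.1]
gripper_width: 0.59
t 3.57 tcp [ 0.7069 -0.039   0.1931] grasp [ 0.7071 -0.0389  0.1391] x [0.1218 0.9926 0.0027] z [ 0.0032  0.0023 -1.    ] w 0.59 F [ 0.205   0.0878 -1.0718] T [ 0.0426 -0.011   0.0539]
 q [-0.1698  0.6419  0.2063  1.572  -0.1552  0.9405  1.5365] grasp in press [-0.0949, 0.0008] 0.1391
 need shift tool [ 0.0009 -0.0007  0.0001] world [-0.0006  0.001  -0.0001] turn [ 0.0029 -0.0027 -0.0048]
```

View pics/w4.png

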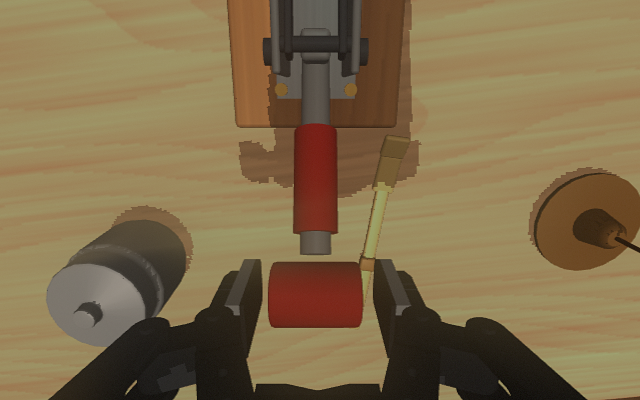

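Knob (269–362) is now centred between the jaws. Closing.

```bash
python3 -m creep '[[[0,0,0,0,0,0,0.04],[0,0,0,0,0,0,0.03],[0,0,0,0,0,0,0.028],[0,0,0,0,0,0,0.028],[0,0,0,0,0,0,0.028]]]' 40; python3 -c "
from h import *
goto(knob(0),-EY)
g0=st()[2]
for th in np.arange(0,1.5,.15):
    print(round(th,2),(knob(th)-knob(0))@EX,(knob(th)-knob(0))[2])
"
```

```text
t: 4.03
eef_pos: [0.707, -0.0399, 0.194]
tool_rot: [0.001, 0.749, 0.662, 0.002]
contact_force: [0.7, -0.4, -0.2]
gripper_width: 0.413
t 4.03 tcp [ 0.707  -0.0399  0.194 ] grasp [ 0.7072 -0.0398  0.14  ] x [0.123  0.9924 0.0021] z [ 0.0036  0.0017 -1.    ] w 0.413 F [ 0.6532 -0.4098 -0.1567] T [-0.1     0.045  -0.0361]
 q [-0.1694  0.6411  0.2072  1.5714 -0.1549  0.9415  1.5362] grasp in press [-0.0951, 0.0017] 0.14
 need shift tool [0.0018 0.0004 0.0012] world [ 0.0007  0.0017 -0.0012] turn [ 0.0034 -0.0021 -0.006 ]
t 4.03 tcp [ 0.707  -0.0399  0.194 ] grasp [ 0.7072 -0.0398  0.14  ] x [0.123  0.9924 0.0021] z [ 0.0036  0.0017 -1.    ] w 0.413 F [ 0.6532 -0.4098 -0.1567] T [-0.1     0.045  -0.0361]
 q [-0.1694  0.6411  0.2072  1.5714 -0.1549  0.9415  1.5362] grasp in press [-0.0951, 0.0017] 0.14
0.0 0.0 0.0
0.15 0.00925000836111709 0.013644281241683126
0.3 0.020434995756275207 0.025752960308030343
0.45 0.033303771481980986 0.03605410237197462
0.6 0.04756733057886967 0.04431636599070449
0.75 0.06290534426003383 0.050354198535726674
0.9 0.0789733538049902 0.054032003304874676
1.05 0.09541050635993216 0.05526718473191003
1.2 0.11184765891487414 0.054032003304874704
1.35 0.1279156684598305 0.0503541985357267
```

```bash
python3 -m creep '[[[0,0,0,0,-0.0043,-0.007,0.028],[0,0,0,0,-0.005,-0.0066,0.028],[0,0,0,0,-0.0054,-0.0063,0.028],[0,0,0,0,-0.0058,-0.0058,0.028],[0,0,0,0,0,0,0.028]]]' 40; python3 -c "
from h import *
g=st()[2]; print(ang(g),np.linalg.norm([(g-PIV)@EX,g[2]-.084]))
goto(knob(.6),-EY)
c=cam('side');save(c['color'],'d4.png',(260,140,480,320),3.4)"
```

```text
t: 4.45
eef_pos: [0.6851, -0.0371, 0.2202]
tool_rot: [0.001, 0.749, 0.662, 0.002]
contact_force: [-1.0, 0.1, -2.8]
gripper_width: 0.414
t 4.45 tcp [ 0.6851 -0.0371  0.2202] grasp [ 0.6853 -0.0371  0.1662] x [0.1225 0.9925 0.0015] z [ 0.0048  0.001  -1.    ] w 0.414 F [-1.0182  0.1325 -2.7722] T [-0.2332 -0.3972 -0.0014]
 q [-0.1838  0.5787  0.2139  1.6147 -0.1435  0.9587  1.5263] grasp in press [-0.0731, 0.0015] 0.1662
0.3230958624320681 0.11001591881604364
t 4.45 tcp [ 0.6851 -0.0371  0.2202] grasp [ 0.6853 -0.0371  0.1662] x [0.1225 0.9925 0.0015] z [ 0.0048  0.001  -1.    ] w 0.414 F [-1.0182  0.1325 -2.7722] T [-0.2332 -0.3972 -0.0014]
 q [-0.1838  0.5787  0.2139  1.6147 -0.1435  0.9587  1.5263] grasp in press [-0.0731, 0.0015] 0.1662
 need shift tool [ 0.0015 -0.0249 -0.017 ] world [-0.0247  0.0045  0.0168] turn [ 0.0047 -0.0015 -0.0056]
```

View pics/d4.png

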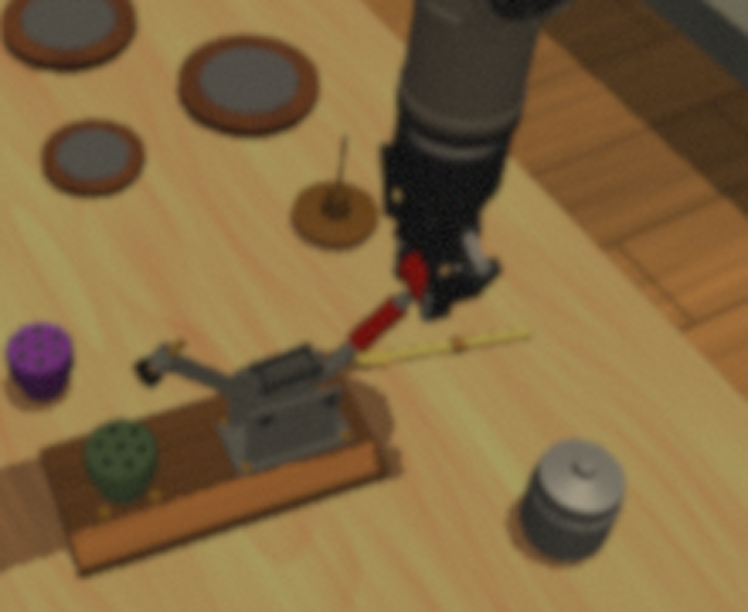

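The handle is at 0.32 rad with a radius of 110 mm, and the clamp arm is coming down. Continuing.

```bash
python3 -m creep '[[[0,0,0,0,-0.006,-0.0051,0.028],[0,0,0,0,-0.0065,-0.0047,0.028],[0,0,0,0,-0.007,-0.0042,0.028],[0,0,0,0,-0.0073,-0.0035,0.028],[0,0,0,0,-0.0077,-0.0029,0.028],[0,0,0,0,-0.0078,-0.002,0.028],[0,0,0,0,0,0,0.028]]]' 40; python3 -c "
from h import *
g=st()[2]; print(ang(g),np.linalg.norm([(g-PIV)@EX,g[2]-.084]))
goto(knob(1.05),-EY);goto(knob(1.37),-EY)"
```

```text
t: 5.08
eef_pos: [0.6399, -0.0315, 0.245]
tool_rot: [0.003, 0.749, 0.662, 0.004]
contact_force: [0.7, 0.6, -6.2]
gripper_width: 0.411
t 5.08 tcp [ 0.6399 -0.0315  0.245 ] grasp [ 0.6404 -0.0315  0.191 ] x [0.1223 0.9925 0.0019] z [ 0.009   0.0008 -1.    ] w 0.411 F [ 0.702   0.6032 -6.1619] T [-0.1756 -0.3525 -0.0668]
 q [-0.2093  0.48    0.2199  1.7161 -0.1249  0.9501  1.5066] grasp in press [-0.0278, 0.0012] 0.191
0.7957086845125225 0.11057480452181008
t 5.08 tcp [ 0.6399 -0.0315  0.245 ] grasp [ 0.6404 -0.0315  0.191 ] x [0.1223 0.9925 0.0019] z [ 0.009   0.0008 -1.    ] w 0.411 F [ 0.702   0.6032 -6.1619] T [-0.1756 -0.3525 -0.0668]
 q [-0.2093  0.48    0.2199  1.7161 -0.1249  0.9501  1.5066] grasp in press [-0.0278, 0.0012] 0.191
 need shift tool [ 0.0012 -0.0273 -0.0032] world [-0.027   0.0045  0.003 ] turn [ 0.0088 -0.0018 -0.0054]
t 5.08 tcp [ 0.6399 -0.0315  0.245 ] grasp [ 0.6404 -0.0315  0.191 ] x [0.1223 0.9925 0.0019] z [ 0.009   0.0008 -1.    ] w 0.411 F [ 0.702   0.6032 -6.1619] T [-0.1756 -0.3525 -0.0668]
 q [-0.2093  0.48    0.2199  1.7161 -0.1249  0.9501  1.5066] grasp in press [-0.0278, 0.0012] 0.191
 need shift tool [ 0.001  -0.062   0.0021] world [-0.0614  0.0086 -0.0026] turn [ 0.0088 -0.0018 -0.0054]
```

```bash
python3 -m creep '[[[0,0,0,0,-0.008,-0.0012,0.028],[0,0,0,0,-0.008,-0.0007,0.028],[0,0,0,0,-0.008,-0.0002,0.028],[0,0,0,0,-0.008,0,0.028],[0,0,0,0,-0.008,0.0007,0.028],[0,0,0,0,-0.008,0.001,0.028],[0,0,0,0,0,0,0.028]]]' 40; python3 -c "
from h import *
g=st()[2]; print(ang(g),np.linalg.norm([(g-PIV)@EX,g[2]-.084]))
goto(knob(1.37),-EY)"
```

```text
t: 5.67
eef_pos: [0.5915, -0.0256, 0.248]
tool_rot: [0.007, 0.749, 0.662, 0.008]
contact_force: [4.1, -0.3, -6.7]
gripper_width: 0.412
t 5.67 tcp [ 0.5915 -0.0256  0.248 ] grasp [ 0.5927 -0.0256  0.1941] x [0.1222 0.9925 0.0028] z [ 0.021   0.0003 -0.9998] w 0.412 F [ 4.0592 -0.255  -6.6752] T [-0.248  -1.0711 -0.0002]
 q [-0.2343  0.3958  0.2203  1.8397 -0.1076  0.8965  1.4833] grasp in press [0.0203, 0.0009] 0.1941
1.2321910574482968 0.11191264225933337
t 5.67 tcp [ 0.5915 -0.0256  0.248 ] grasp [ 0.5927 -0.0256  0.1941] x [0.1222 0.9925 0.0028] z [ 0.021   0.0003 -0.9998] w 0.412 F [ 4.0592 -0.255  -6.6752] T [-0.248  -1.0711 -0.0002]
 q [-0.2343  0.3958  0.2203  1.8397 -0.1076  0.8965  1.4833] grasp in press [0.0203, 0.0009] 0.1941
 need shift tool [ 0.001  -0.0133  0.0054] world [-0.013   0.0026 -0.0056] turn [ 0.0208 -0.0028 -0.0053]
```

```bash
python3 -m creep '[[[0,0,0,0,-0.007,0.0025,0.028],[0.01,0,0,0,-0.006,0.0025,0.028],[0,0,0,0,-0.006,0.0025,0.028],[0,0,0,0,-0.003,0.001,0.028],[0,0,0,0,-0.002,0.001,0.028]]]' 40; python3 -c "
from h import *
g=st()[2]; print(ang(g),np.linalg.norm([(g-PIV)@EX,g[2]-.084]))
c=cam('side');save(c['color'],'d5.png',(260,140,480,320),3.4)
c=cam('scene');save(c['color'],'s5.png',(180,60,400,250),3.5)"
```

```text
t: 6.08
eef_pos: [0.5702, -0.0231, 0.2422]
tool_rot: [0.007, 0.749, 0.662, 0.009]
contact_force: [1.9, -0.8, 3.7]
gripper_width: 0.414
t 6.08 tcp [ 0.5702 -0.0231  0.2422] grasp [ 0.5714 -0.023   0.1882] x [0.1226 0.9925 0.0042] z [ 0.0224  0.0014 -0.9997] w 0.414 F [ 1.9208 -0.7728  3.7192] T [-0.3477 -0.7735  0.0548]
 q [-0.2427  0.3688  0.2182  1.8957 -0.1034  0.8651  1.4745] grasp in press [0.0417, 0.0009] 0.1882
1.4306183115382751 0.11226747681095625
```

View pics/d5.png

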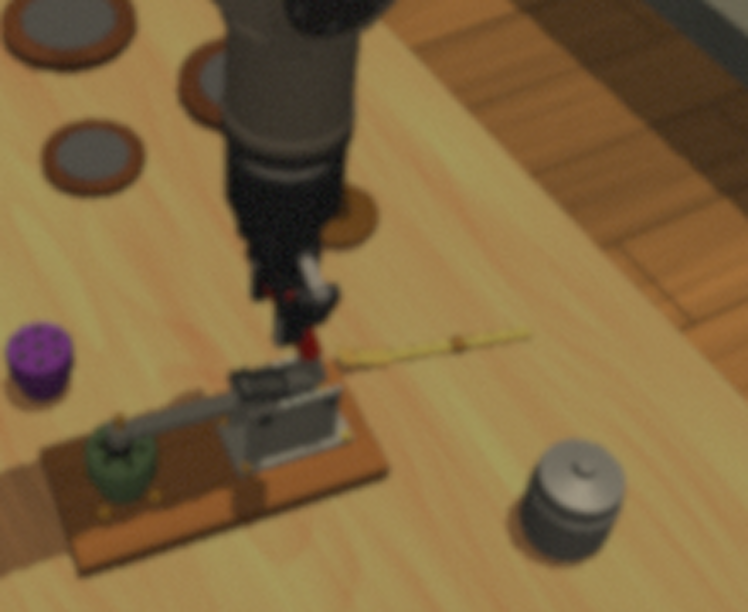

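View pics/s5.png

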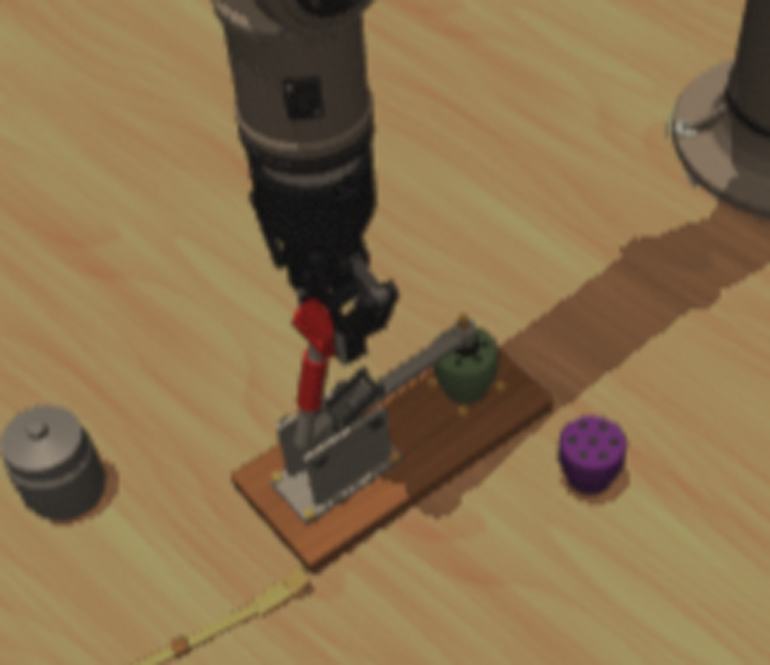

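```bash
python3 -c "
from h import *
c=cam('wrist');save(c['color'],'w5.png')
st()
for th in (1.1,1.2,1.28,1.37): print(th,proj(c,knob(th)))
"
```

```text
t 6.23 tcp [ 0.5698 -0.023   0.242 ] grasp [ 0.5709 -0.0229  0.188 ] x [0.1226 0.9924 0.0041] z [ 0.0205  0.0016 -0.9998] w 0.413 F [-0.6335 -0.8768  5.2536] T [-0.2718 -0.2961  0.0255]
 q [-0.2426  0.3692  0.2181  1.8957 -0.1036  0.8667  1.4746] grasp in press [0.0422, 0.0009] 0.188
1.1 (np.float64(316.0039755104669), np.float64(378.6266410126367))
1.2 (np.float64(315.8056217017237), np.float64(356.23440500991353))
1.28 (np.float64(315.6432325045803), np.float64(336.6451544837999))
1.37 (np.float64(315.4610232127534), np.float64(313.317973089148))
```

View pics/w5.png

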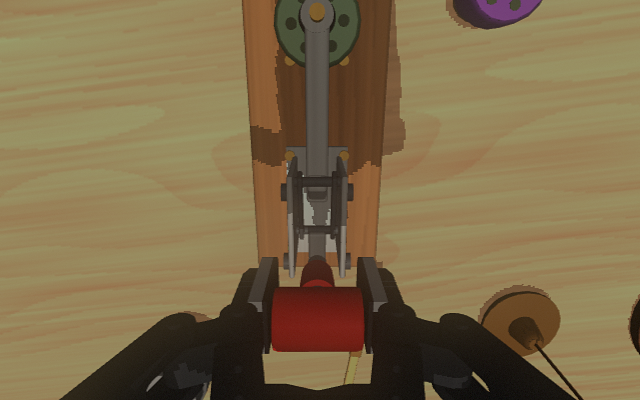

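Knob is at row 319. My model puts 1.37 at row 313 and 1.28 at row 337, so it reads about 1.35, and the pads have slid a little on it. I'll push firmly into the stop to make sure.

```bash
python3 -m creep '[[[0,0,0,0,-0.004,0.001,0.028],[0,0,0,0,-0.006,0.001,0.028],[0,0,0,0,-0.006,0.0015,0.028]]]' 60; python3 -c "
from h import *
st()
c=cam('wrist');save(c['color'],'w6.png')
for th in (1.1,1.2,1.28,1.37): print(th,proj(c,knob(th)))
"
```

```text
t: 6.48
eef_pos: [0.5641, -0.0223, 0.2405]
tool_rot: [0.016, 0.749, 0.662, 0.017]
contact_force: [22.7, -4.5, -3.9]
gripper_width: 0.41
t 6.48 tcp [ 0.5641 -0.0223  0.2405] grasp [ 0.5666 -0.0224  0.1866] x [0.1234 0.9924 0.0048] z [ 0.0469 -0.001  -0.9989] w 0.41 F [22.7041 -4.4844 -3.8983] T [-0.9571 -4.3533 -0.0849]
 q [-0.2493  0.3521  0.2186  1.9259 -0.0975  0.8268  1.466 ] grasp in press [0.0465, 0.0008] 0.1866
1.1 (np.float64(316.08079567215015), np.float64(387.3023592924545))
1.2 (np.float64(315.85853641119377), np.float64(365.71419405955385))
1.28 (np.float64(315.6746350522665), np.float64(346.6391875684461))
1.37 (np.float64(315.4661536815529), np.float64(323.72260595427105))
```

View pics/w6.png

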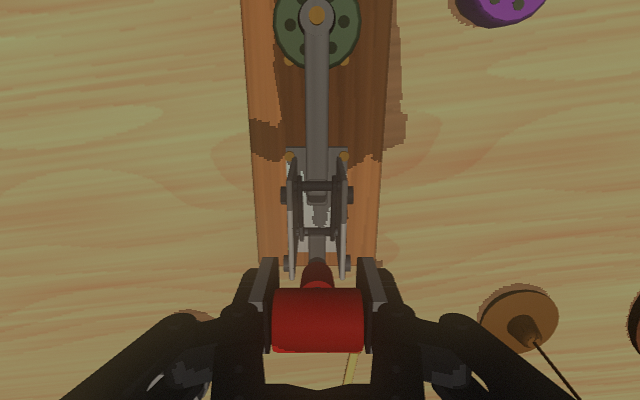

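Reaction rose to 23 N with the knob no longer moving, so it is hard on the stop. I'll ease off, open the jaws so the clamp holds itself, and recentre.

```bash
python3 -m creep '[[[0,0,0,0,0.003,0,0.028],[0,0,0,0,0,0,0.05],[0,0,0,0,0,0,0.05],[0,0,0,0,0,0,0.05]]]' 40; python3 -c "
from h import *
c=cam('wrist');save(c['color'],'w7.png')
goto(knob(1.37),-EY)
for th in (1.1,1.2,1.28,1.37): print(th,proj(c,knob(th)))
c=cam('side');save(c['color'],'d7.png',(260,140,480,320),3.4)
"
```

```text
t: 6.87
eef_pos: [0.5627, -0.022, 0.2386]
tool_rot: [0.011, 0.749, 0.662, 0.013]
contact_force: [0.3, -0.3, -0.7]
gripper_width: 0.584
t 6.92 tcp [ 0.5625 -0.022   0.2384] grasp [ 0.5644 -0.022   0.1845] x [0.1236 0.9923 0.0042] z [ 0.0343 -0.0001 -0.9994] w 0.587 F [-0.6779  0.5092 -0.5097] T [-0.0241  0.0996  0.0094]
 q [-0.248   0.3571  0.2177  1.9238 -0.0997  0.8366  1.4675] grasp in press [0.0488, 0.0007] 0.1845
 need shift tool [ 0.0011  0.0162 -0.0034] world [ 0.016  -0.0009  0.004 ] turn [ 0.034  -0.0041 -0.0067]
1.1 (np.float64(315.9268634964261), np.float64(395.55721626540355))
1.2 (np.float64(315.6931317729336), np.float64(373.67100676117684))
1.28 (np.float64(315.50191639648955), np.float64(354.34032582982627))
1.37 (np.float64(315.2875108006537), np.float64(331.13208562701016))
```

View pics/w7.png

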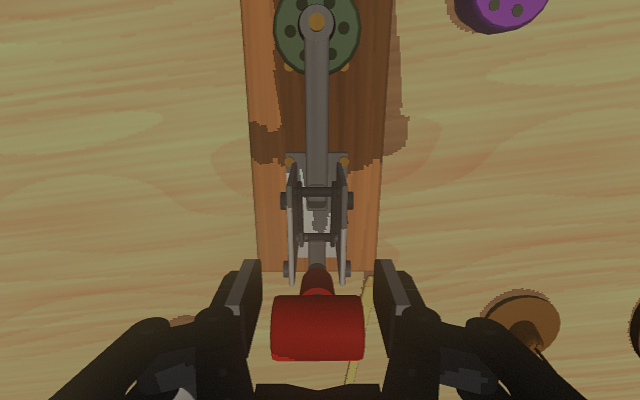

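Released: knob row is about 329 against 331 predicted for 1.37, so it is locked and self-holding. I'll recentre and wait.

```bash
python3 -m creep '[[[0.017,0,0,0.0005,0.008,-0.001,0.05],[0.017,0,0,0,0.008,-0.002,0.05],[0,0,0,0,0,0,0.05],[0,0,0,0,0,0,0.05],[0,0,0,0,0,0,0.05],[0,0,0,0,0,0,0.05],[0,0,0,0,0,0,0.05],[0,0,0,0,0,0,0.05],[0,0,0,0,0,0,0.05],[0,0,0,0,0,0,0.05],[0,0,0,0,0,0,0.05],[0,0,0,0,0,0,0.05],[0,0,0,0,0,0,0.05],[0,0,0,0,0,0,0.05],[0,0,0,0,0,0,0.05],[0,0,0,0,0,0,0.05]]]' 40; python3 -c "
from h import *
c=cam('wrist');save(c['color'],'w8.png')
goto(knob(1.37),-EY)
for th in (1.28,1.37): print(th,proj(c,knob(th)))
"
```

```text
t: 8.3
eef_pos: [0.5738, -0.0229, 0.2393]
tool_rot: [-0.004, 0.749, 0.662, -0.001]
contact_force: [-0.5, 0.5, 0.5]
gripper_width: 0.585
t 8.35 tcp [ 0.5738 -0.0229  0.2392] grasp [ 0.5734 -0.0226  0.1852] x [0.1232 0.9924 0.0036] z [-0.0075  0.0046 -1.    ] w 0.589 F [-1.0609 -0.3584 -0.734 ] T [0.0021 0.0146 0.0533]
 q [-0.2369  0.3899  0.2166  1.8718 -0.1108  0.8984  1.481 ] grasp in press [0.0397, 0.0003] 0.1852
 need shift tool [ 0.0005  0.0047 -0.0032] world [ 0.0047 -0.0001  0.0032] turn [-0.008  -0.0037 -0.0062]
1.28 (np.float64(314.17449232341266), np.float64(336.56066640921006))
1.37 (np.float64(313.9756359687152), np.float64(312.34005821232915))
```

View pics/w8.png

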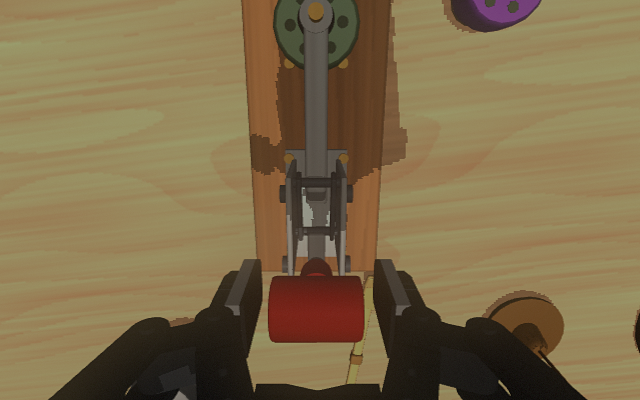

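View pics/d7.png

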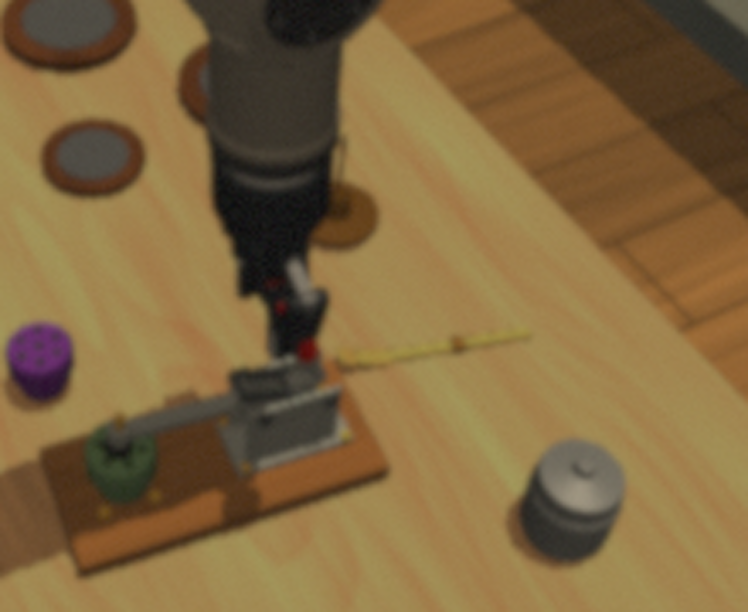

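```bash
python3 -m creep '[[[-0.008,0,0,0.0005,0.005,-0.002,0.05],[0,0,0,0,0.001,0,0.05],[0,0,0,0,0,0,0.05],[0,0,0,0,0,0,0.05],[0,0,0,0,0,0,0.05],[0,0,0,0,0,0,0.05],[0,0,0,0,0,0,0.05],[0,0,0,0,0,0,0.04],[0,0,0,0,0,0,0.03],[0,0,0,0,0,0,0.028],[0,0,0,0,0,0,0.028],[0,0,0,0,0,0,0.028]]]' 40; python3 -c "
from h import *
goto(knob(1.37),-EY)
goto(knob(1.05),-EY)
"
```

```text
t: 9.35
eef_pos: [0.5805, -0.0242, 0.2418]
tool_rot: [-0.0, 0.75, 0.662, 0.001]
contact_force: [-0.5, -1.3, 0.9]
gripper_width: 0.413
t 9.35 tcp [ 0.5805 -0.0242  0.2418] grasp [ 0.5806 -0.0241  0.1878] x [0.1236 0.9923 0.0026] z [ 0.0015  0.0024 -1.    ] w 0.413 F [-0.512  -1.259   0.8654] T [-0.1753  0.0511  0.0488]
 q [-0.2357  0.3938  0.2183  1.8593 -0.1094  0.8983  1.4815] grasp in press [0.0324, 0.0009] 0.1878
 need shift tool [ 0.001  -0.0021 -0.0006] world [-0.002   0.0013  0.0006] turn [ 0.0012 -0.0026 -0.0067]
t 9.35 tcp [ 0.5805 -0.0242  0.2418] grasp [ 0.5806 -0.0241  0.1878] x [0.1236 0.9923 0.0026] z [ 0.0015  0.0024 -1.    ] w 0.413 F [-0.512  -1.259   0.8654] T [-0.1753  0.0511  0.0488]
 q [-0.2357  0.3938  0.2183  1.8593 -0.1094  0.8983  1.4815] grasp in press [0.0324, 0.0009] 0.1878
 need shift tool [ 0.0013  0.0325 -0.0062] world [ 0.0324 -0.0028  0.0062] turn [ 0.0012 -0.0026 -0.0067]
```

```bash
python3 -m creep '[[[0,0,0,0,0,0,0.028],[0,0,0,0,0,0,0.028],[0,0,0,0,0.007,-0.002,0.028],[0,0,0,0,0.008,-0.002,0.028],[0,0,0,0,0.008,-0.0015,0.028],[0,0,0,0,0.008,-0.0007,0.028],[0,0,0,0,0.008,-0.0002,0.028],[0,0,0,0,0.008,0.0004,0.028]]]' 40; python3 -c "
from h import *
g=st()[2]; print(ang(g),np.linalg.norm([(g-PIV)@EX,g[2]-.084]))
goto(knob(.75),-EY)
c=cam('wrist');save(c['color'],'w9.png')
for th in (.9,1.05): print(th,proj(c,knob(th)))
"
```

```text
t: 10.02
eef_pos: [0.6184, -0.0289, 0.2455]
tool_rot: [-0.011, 0.749, 0.662, -0.009]
contact_force: [-5.1, -0.2, 5.9]
gripper_width: 0.413
t 10.02 tcp [ 0.6184 -0.0289  0.2455] grasp [ 0.6169 -0.0286  0.1915] x [0.1233 0.9924 0.0021] z [-0.0278  0.0056 -0.9996] w 0.413 F [-5.0765 -0.207   5.9236] T [0.0502 1.5095 0.017 ]
 q [-0.2144  0.4605  0.2193  1.7463 -0.1243  0.9758  1.5026] grasp in press [-0.0042, 0.0012] 0.1915
1.0112990046715502 0.10755616474480184
t 10.02 tcp [ 0.6184 -0.0289  0.2455] grasp [ 0.6169 -0.0286  0.1915] x [0.1233 0.9924 0.0021] z [-0.0278  0.0056 -0.9996] w 0.413 F [-5.0765 -0.207   5.9236] T [0.0502 1.5095 0.017 ]
 q [-0.2144  0.4605  0.2193  1.7463 -0.1243  0.9758  1.5026] grasp in press [-0.0042, 0.0012] 0.1915
 need shift tool [0.0014 0.0269 0.0016] world [ 0.0268 -0.0019 -0.0024] turn [-0.0282 -0.0022 -0.0063]
0.9 (np.float64(316.1802025497378), np.float64(324.7193578287898))
1.05 (np.float64(315.8514083160761), np.float64(291.0504658998198))
```

View pics/w9.png

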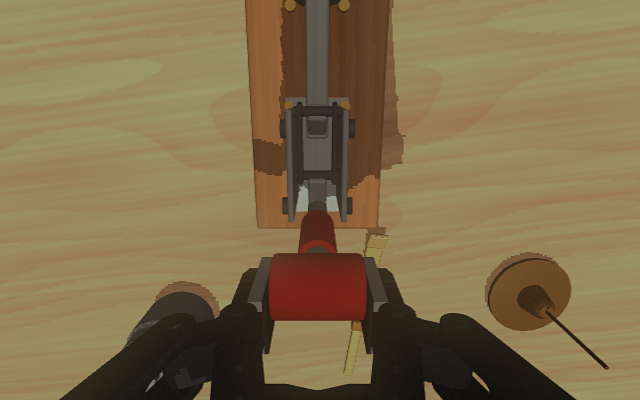

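Knob at row 287, so handle about 1.06 and the clamp is released. Continuing back.

```bash
python3 -m creep '[[[-0.014,0,0,0,0.008,-0.001,0.028],[-0.014,0,0,0,0.008,0,0.028],[0,0,0,0,0.008,0.0013,0.028],[0,0,0,0,0.008,0.002,0.028],[0,0,0,0,0.008,0.0028,0.028],[0,0,0,0,0.0075,0.0035,0.028],[0,0,0,0,0.007,0.0042,0.028],[0,0,0,0,0,0,0.028]]]' 40; python3 -c "
from h import *
g=st()[2]; print(ang(g),np.linalg.norm([(g-PIV)@EX,g[2]-.084]))
goto(knob(.3),-EY)
goto(knob(.0),-EY)
c=cam('wrist');save(c['color'],'w10.png')
for th in (0,.3,.45,.6,.75,.9,1.05): print(th,proj(c,knob(th)))
"
```

```text
t: 10.73
eef_pos: [0.6682, -0.035, 0.2307]
tool_rot: [-0.01, 0.749, 0.662, -0.007]
contact_force: [-0.9, -0.5, -0.1]
gripper_width: 0.415
t 10.73 tcp [ 0.6682 -0.035   0.2307] grasp [ 0.6669 -0.0348  0.1767] x [0.1237 0.9923 0.0021] z [-0.0245  0.0052 -0.9997] w 0.415 F [-0.9313 -0.5413 -0.0775] T [-0.0792  0.4423  0.1048]
 q [-0.1897  0.5531  0.2167  1.6321 -0.1413  0.9962  1.5223] grasp in press [-0.0545, 0.0014] 0.1767
0.5184917545781501 0.10757455106186872
t 10.73 tcp [ 0.6682 -0.035   0.2307] grasp [ 0.6669 -0.0348  0.1767] x [0.1237 0.9923 0.0021] z [-0.0245  0.0052 -0.9997] w 0.415 F [-0.9313 -0.5413 -0.0775] T [-0.0792  0.4423  0.1048]
 q [-0.1897  0.5531  0.2167  1.6321 -0.1413  0.9962  1.5223] grasp in press [-0.0545, 0.0014] 0.1767
 need shift tool [0.0016 0.0194 0.0118] world [ 0.0192 -0.0007 -0.0122] turn [-0.025  -0.0022 -0.0067]
t 10.73 tcp [ 0.6682 -0.035   0.2307] grasp [ 0.6669 -0.0348  0.1767] x [0.1237 0.9923 0.0021] z [-0.0245  0.0052 -0.9997] w 0.415 F [-0.9313 -0.5413 -0.0775] T [-0.0792  0.4423  0.1048]
 q [-0.1897  0.5531  0.2167  1.6321 -0.1413  0.9962  1.5223] grasp in press [-0.0545, 0.0014] 0.1767
 need shift tool [0.0017 0.0405 0.037 ] world [ 0.0394 -0.0031 -0.038 ] turn [-0.025  -0.0022 -0.0067]
0 (np.float64(317.16010343425273), np.float64(324.71073782518266))
0.3 (np.float64(316.9621560187158), np.float64(321.46394442140723))
0.45 (np.float64(316.7731817582513), np.float64(310.134501034108))
0.6 (np.float64(316.51252423260865), np.float64(290.406298460308))
0.75 (np.float64(316.1766797494338), np.float64(261.158408905206))
0.9 (np.float64(315.77103101406703), np.float64(222.0816519785723))
1.05 (np.float64(315.3135872404855), np.float64(174.22499808079536))
```

View pics/w10.png

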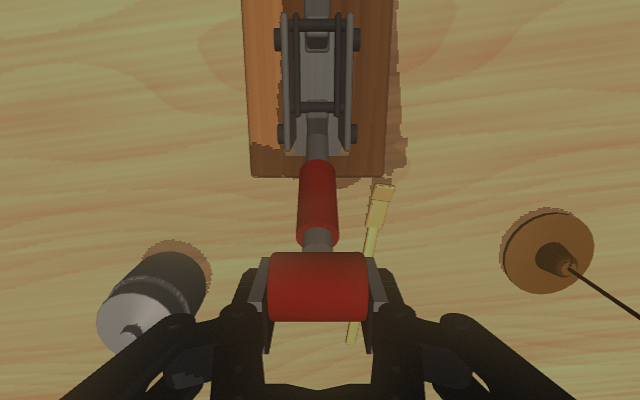

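```bash
python3 -m creep '[[[-0.012,0,0,0,0.0073,0.0036,0.028],[-0.012,0,0,0,0.007,0.0045,0.028],[0,0,0,0,0.0065,0.005,0.028],[0,0,0,0,0.0063,0.0054,0.028],[0,0,0,0,0.0058,0.0059,0.028],[0,0,0,0,0.0054,0.0063,0.028],[0,0,0,0,0.0048,0.0067,0.028],[0,0,0,0,0.0044,0.007,0.028],[0,0,0,0,0.003,0.004,0.028]]]' 40; python3 -c "
from h import *
g=st()[2]; print(ang(g),np.linalg.norm([(g-PIV)@EX,g[2]-.084]))
goto(knob(.0),-EY)
c=cam('wrist');save(c['color'],'w11.png')
for th in (0,.15,.3): print(th,proj(c,knob(th)))
"
```

```text
t: 11.53
eef_pos: [0.7163, -0.041, 0.1789]
tool_rot: [-0.005, 0.75, 0.662, -0.003]
contact_force: [-23.0, 2.6, 38.9]
gripper_width: 0.413
t 11.53 tcp [ 0.7163 -0.041   0.1789] grasp [ 0.7156 -0.0408  0.1249] x [0.1239 0.9923 0.0027] z [-0.0115  0.0042 -0.9999] w 0.413 F [-23.0209   2.6208  38.8708] T [0.6197 4.9235 0.2409]
 q [-0.1623  0.6776  0.205   1.5435 -0.1629  0.9487  1.5419] grasp in press [-0.1036, 0.0017] 0.1249
-0.1446283108695292 0.11142147106319909
t 11.53 tcp [ 0.7163 -0.041   0.1789] grasp [ 0.7156 -0.0408  0.1249] x [0.1239 0.9923 0.0027] z [-0.0115  0.0042 -0.9999] w 0.413 F [-23.0209   2.6208  38.8708] T [0.6197 4.9235 0.2409]
 q [-0.1623  0.6776  0.205   1.5435 -0.1629  0.9487  1.5419] grasp in press [-0.1036, 0.0017] 0.1249
 need shift tool [ 0.0018 -0.009  -0.0137] world [-0.0086  0.0029  0.0138] turn [-0.0119 -0.0028 -0.0069]
0 (np.float64(317.24549165377886), np.float64(298.28965939333))
0.15 (np.float64(317.1632694105356), np.float64(297.03584896697225))
0.3 (np.float64(316.98386354800425), np.float64(286.1223533601959))
```

View pics/w11.png

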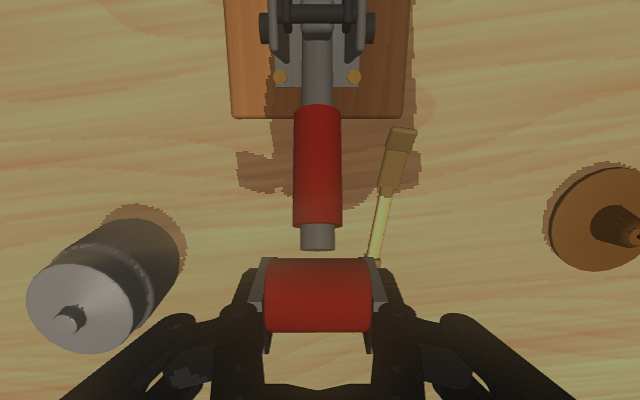

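The handle is hard on the open stop. I'll ease off the push, release, and rise.

```bash
python3 -m creep '[[[0,0,0,0,-0.003,-0.005,0.028],[0,0,0,0,0,0,0.05],[0,0,0,0,0,0,0.055],[0,0,0,0,0,0,0.06]]]' 40; python3 -c "
from h import *
goto(knob(.0),-EY)
c=cam('wrist');save(c['color'],'w12.png')
c=cam('side');save(c['color'],'d12.png',(260,140,480,320),3.4)
"
```

```text
t: 11.92
eef_pos: [0.7163, -0.0405, 0.183]
tool_rot: [-0.004, 0.75, 0.662, -0.001]
contact_force: [-0.7, -0.5, -0.2]
gripper_width: 0.701
t 11.92 tcp [ 0.7163 -0.0405  0.183 ] grasp [ 0.716  -0.0403  0.129 ] x [0.1243 0.9922 0.0034] z [-0.006   0.0042 -1.    ] w 0.701 F [-0.6992 -0.5248 -0.2035] T [ 0.0159 -0.0567  0.0732]
 q [-0.1639  0.671   0.2058  1.5452 -0.1623  0.9481  1.5403] grasp in press [-0.1039, 0.0011] 0.129
 need shift tool [ 0.0013 -0.0089 -0.0097] world [-0.0086  0.0023  0.0098] turn [-0.0064 -0.0034 -0.0074]
```

View pics/w12.png

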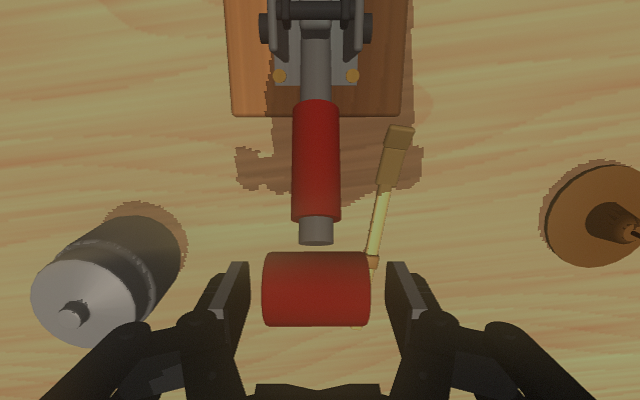

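View pics/d12.png

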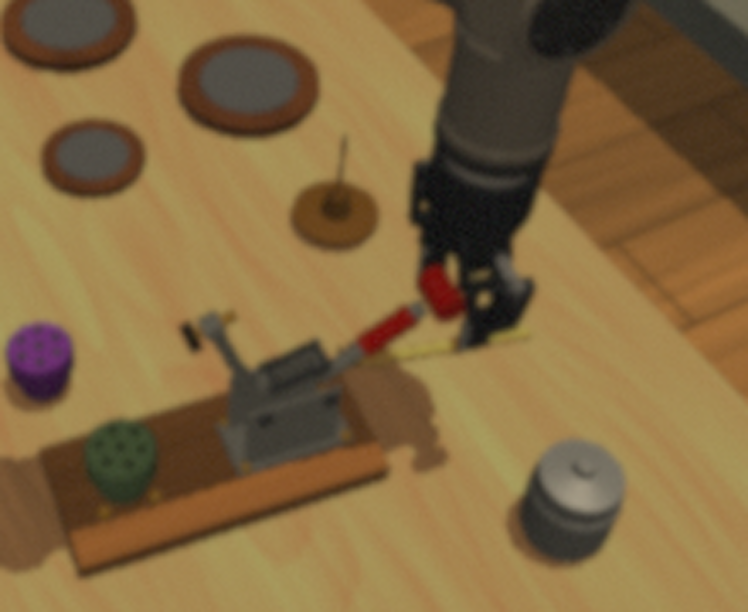

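The press arm tip is slightly lower than at the start (crop (208,325) against (222,318)), so the handle came back a few degrees when I eased off while still gripping. I'll check the angle.

```bash
python3 - <<'E'
from h import *
c=load('wrist')
for th in (0,.05,.1,.15): print(th,proj(c,knob(th)))
d=load('side')
for th in (0,.05,.1,.15):
    u,v=proj(d,knob(th)); print(th,(u-260)*3.4,(v-140)*3.4)
P=cloud(c);col=c['color'].astype(int);m=(col[...,0]>60)&(col[...,1]<.4*col[...,0])&(col[...,2]<.4*col[...,0]);m[:250]=0;m[330:]=0;m[:,:255]=0;m[:,380:]=0
q=P[m];print(m.sum(),q.min(0),q.max(0),q.mean(0),np.percentile(q[:,2],98))
d0=cam('scene'); P=cloud(d0)
r,g,b=[d0['color'][...,i].astype(int) for i in range(3)]
m=(r>90)&(g<0.3*r)&(b<0.35*r)&(abs(P[...,0]-.5)<.5)&(abs(P[...,1])<.2)&(P[...,2]>.1)&(P[...,2]<.2); q=P[m]; print(len(q),q.min(0),q.max(0),q.mean(0))
E
```

```text
0 (np.float64(315.73659412910223), np.float64(291.77935510925033))
0.05 (np.float64(315.6594948530825), np.float64(292.0164913766485))
0.1 (np.float64(315.5693845914361), np.float64(291.44656108539266))
0.15 (np.float64(315.46489562066824), np.float64(289.96137677767035))
0 440.84247265548737 293.82891886348096
0.05 438.32550402662855 290.8129588633214
0.1 435.47763941154017 287.9849687391699
0.15 432.3023435791964 285.35491026872006
5376 [ 0.6363 -0.0556  0.1487] [ 0.7154 -0.0193  0.2533] [ 0.7006 -0.0371  0.1544] 0.15619452307381024
57 [ 0.6447 -0.0331  0.1132] [ 0.6806 -0.0229  0.1411] [ 0.662  -0.0278  0.1249]
```

Handle is about 0.05–0.08 rad short of open. I'll regrip, push to the stop, and this time open the jaws while still pressing.

```bash
python3 -m creep '[[[0,0,0,0.001,-0.008,-0.009,0.06],[0,0,0,0,0,0,0.05],[0,0,0,0,0,0,0.03],[0,0,0,0,0,0,0.028],[0,0,0,0,0,0,0.028],[0,0,0,0,0,0,0.028]]]' 40; python3 -c "
from h import *
g=st()[2];print(ang(g))"; python3 -m creep '[[[0,0,0,0,0.002,0.0035,0.028],[0,0,0,0,0.002,0.0035,0.028],[0,0,0,0,0.002,0.0035,0.028],[0,0,0,0,0.002,0.0035,0.028]]]' 40; python3 -c "
from h import *
g=st()[2];print(ang(g))"
```

```text
t: 12.57
eef_pos: [0.707, -0.0398, 0.1931]
tool_rot: [-0.003, 0.75, 0.661, -0.002]
contact_force: [-0.1, -0.8, -0.8]
gripper_width: 0.414
t 12.57 tcp [ 0.707  -0.0398  0.1931] grasp [ 0.7066 -0.0396  0.1391] x [0.1257 0.9921 0.002 ] z [-0.0065  0.0029 -1.    ] w 0.414 F [-0.1216 -0.7905 -0.768 ] T [-0.0936 -0.1292  0.079 ]
 q [-0.1699  0.6461  0.2093  1.565  -0.1576  0.9535  1.5354] grasp in press [-0.0945, 0.0016] 0.1391
0.006611027178336171
t: 12.9
eef_pos: [0.7107, -0.0404, 0.1877]
tool_rot: [-0.009, 0.75, 0.661, -0.005]
contact_force: [-22.0, 2.3, 34.0]
gripper_width: 0.416
t 12.9 tcp [ 0.7107 -0.0404  0.1877] grasp [ 0.7097 -0.0401  0.1337] x [0.1254 0.9921 0.0037] z [-0.0192  0.0062 -0.9998] w 0.416 F [-21.9925   2.327   33.9655] T [-0.0351  4.4769  0.0305]
 q [-0.1645  0.6626  0.2069  1.5486 -0.1617  0.9663  1.5396] grasp in press [-0.0977, 0.0017] 0.1337
-0.04998616107292664
```

```bash
python3 -m creep '[[[0,0,0,0,0,0,0.06],[0,0,0,0,0,0,0.065],[0,0,0,0,0,0,0.07]]]' 40; python3 -c "
from h import *
goto(knob(.0),-EY)
c=cam('wrist');save(c['color'],'w13.png')
for th in (0,.05,.1,.15): print(th,proj(c,knob(th)))
c=cam('side');save(c['color'],'d13.png',(260,140,480,320),3.4)
"
```

```text
t: 13.15
eef_pos: [0.7115, -0.0394, 0.1893]
tool_rot: [-0.009, 0.75, 0.662, -0.004]
contact_force: [-0.2, 0.4, -0.4]
gripper_width: 0.814
t 13.15 tcp [ 0.7115 -0.0394  0.1893] grasp [ 0.7106 -0.039   0.1353] x [0.1245 0.9922 0.0056] z [-0.0171  0.0078 -0.9998] w 0.814 F [-0.1761  0.411  -0.3643] T [ 0.0196 -0.0286  0.0178]
 q [-0.1646  0.6611  0.2058  1.5469 -0.1624  0.9674  1.5397] grasp in press [-0.0984, 0.0005] 0.1353
 need shift tool [ 0.0008 -0.004  -0.0033] world [-0.0039  0.0013  0.0034] turn [-0.0179 -0.0057 -0.0075]
0 (np.float64(314.3139504807528), np.float64(294.94866173147886))
0.05 (np.float64(314.2093234751666), np.float64(295.1268181407313))
0.1 (np.float64(314.08997082874885), np.float64(294.54029851163807))
0.15 (np.float64(313.95455235475214), np.float64(293.0937637896868))
```

View pics/d13.png

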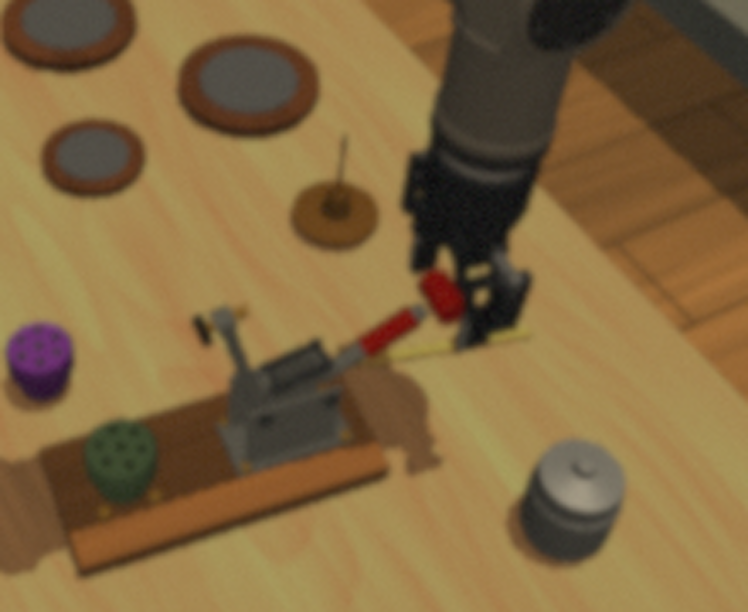

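Arm tip (222,318) and knob (442,294) now match the start picture, so the handle is fully open. Rising and moving over to the lid rest.

```bash
python3 -m creep '[[[0,0,0,0,0,-0.02,0.0854],[-0.017,-0.005,0,0,0,-0.03,0.0854],[0,0,0,0,0,-0.03,0.0854],[0,0,0,0,0,-0.03,0.0854],[0,0,0,0,0,-0.015,0.0854]]]' 40; python3 -c "
from h import *
goto(NEST+[0,0,.18],-EY)
"
```

```text
t: 13.67
eef_pos: [0.7104, -0.0387, 0.308]
tool_rot: [-0.005, 0.75, 0.662, -0.006]
contact_force: [-0.1, -0.1, 1.6]
gripper_width: 1.001
t 13.67 tcp [ 0.7104 -0.0387  0.308 ] grasp [ 0.7095 -0.0387  0.254 ] x [ 0.1236  0.9923 -0.0022] z [-0.016  -0.0002 -0.9999] w 1.001 F [-0.1418 -0.1081  1.5877] T [ 0.0069 -0.0559  0.028 ]
 q [-0.1872  0.5493  0.2356  1.4523 -0.1322  1.1716  1.5152] grasp in press [-0.0973, 0.0003] 0.254
 need shift tool [-0.0014 -0.2553  0.0581] world [-0.2544  0.0302 -0.054 ] turn [-0.0159  0.0022 -0.0067]
```

```bash
python3 -m creep '[[[-0.015,0,0,0,-0.02,0,0.0854],[0,0,0,0,-0.03,0,0.0854],[0,0,0,0,-0.03,0,0.0854],[0,0,0,0,-0.03,0,0.0854],[0,0,0,0,-0.03,0,0.0854],[0,0,0,0,-0.03,0,0.0854],[0,0,0,0,-0.03,0,0.0854],[0,0,0,0,-0.03,0,0.0854],[0,0,0,0,-0.02,0,0.0854],[0,0,0,0,0,0,0.0854]]]' 40; python3 -c "
from h import *
goto(NEST+[0,0,.18],-EY)
c=cam('wrist');save(c['color'],'w14.png')
"
```

```text
t: 14.5
eef_pos: [0.4547, -0.0063, 0.3051]
tool_rot: [0.004, 0.749, 0.663, 0.002]
contact_force: [0.3, 0.4, -0.3]
gripper_width: 1.0
t 14.5 tcp [ 0.4547 -0.0063  0.3051] grasp [ 0.4551 -0.0064  0.2511] x [ 0.1217  0.9926 -0.0025] z [ 0.0077 -0.0035 -1.    ] w 1.0 F [ 0.2505  0.3906 -0.278 ] T [-0.0171 -0.0005 -0.0339]
 q [-0.3222  0.1008  0.2115  2.0735 -0.0205  0.9623  1.3487] grasp in press [0.1591, -0.0019] 0.2511
 need shift tool [-0.0019  0.0011  0.0511] world [ 0.0013 -0.0022 -0.0511] turn [ 0.0081  0.0025 -0.0047]
```

View pics/w14.png

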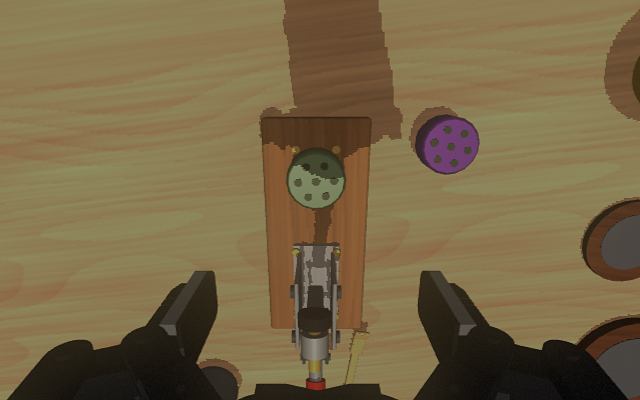

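Wrist view: green lid rest centred at (316,179), with the raised pad at (315,320) clear behind the jaws' plane.

```bash
python3 - <<'E'
from h import *
c=load('wrist')
p=pt(c,316,179,height=.072); print(p,[pt(c,u,179,height=.072) for u in (287,345)], [pt(c,316,v,height=.072) for v in (149,210)])
goto([p[0],p[1],.0585])
E
```

```text
[ 0.4534 -0.006   0.072 ] [array([ 0.4503, -0.0315,  0.072 ]), array([0.4566, 0.0195, 0.072 ])] [array([ 0.427 , -0.0027,  0.072 ]), array([ 0.4824, -0.0096,  0.072 ])]
t 14.55 tcp [ 0.4564 -0.0063  0.3054] grasp [ 0.4569 -0.0065  0.2514] x [ 0.1216  0.9926 -0.0023] z [ 0.0093 -0.0035 -1.    ] w 0.999 F [ 0.378   0.3366 -0.2249] T [ 0.0272  0.0024 -0.0011]
 q [-0.3218  0.1027  0.2118  2.0707 -0.0208  0.9618  1.3495] grasp in press [0.1574, -0.0021] 0.2514
 need shift tool [ 0.0004 -0.0048  0.1929] world [-0.0029  0.0003 -0.1929] turn [0.0096 0.0023 0.    ]
```

```bash
python3 -m creep '[[[0.0095,0.002,0,0,-0.002,0.02,0.0854],[0,0,0,0,-0.002,0.025,0.0854],[0,0,0,0,0,0.025,0.0854],[0,0,0,0,0,0.025,0.0854],[0,0,0,0,0,0.02,0.0854],[0,0,0,0,0,0,0.0854]]]' 40; python3 -c "
from h import *
goto([.455,-.007,.0585])
c=cam('wrist');save(c['color'],'w15.png')
c=cam('side');save(c['color'],'d15.png',(220,140,440,320),3.4)
"
```

```text
t: 15.05
eef_pos: [0.462, -0.0053, 0.1883]
tool_rot: [0.004, 0.749, 0.663, 0.006]
contact_force: [-1.3, -0.4, 0.3]
gripper_width: 1.0
t 15.05 tcp [ 0.462  -0.0053  0.1883] grasp [ 0.4627 -0.0053  0.1344] x [0.1211 0.9926 0.0025] z [ 0.014   0.0008 -0.9999] w 1.0 F [-1.2654 -0.3627  0.3208] T [-0.0025  0.0463 -0.0044]
 q [-0.2919  0.2876  0.1956  2.1749 -0.0877  0.6721  1.4131] grasp in press [0.1517, -0.004] 0.1344
 need shift tool [-0.0027 -0.0077  0.0757] world [-0.007  -0.0017 -0.0758] turn [ 0.0138 -0.0025 -0.    ]
```

View pics/w15.png

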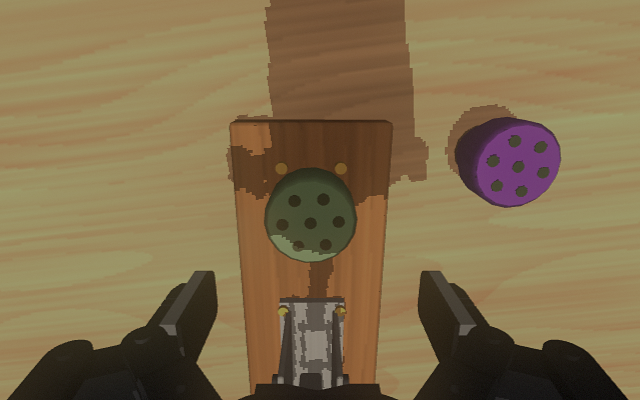

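View pics/d15.png

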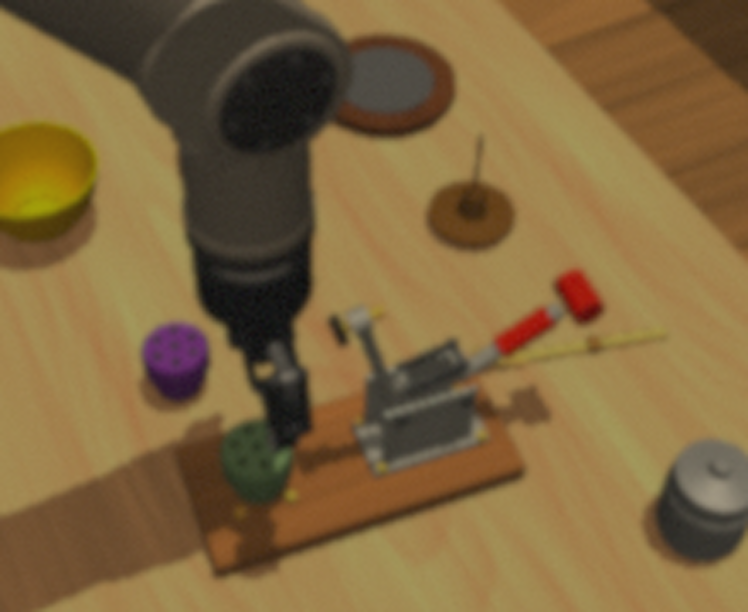

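```bash
python3 - <<'E'
from h import *
c=load('wrist')
p=pt(c,310.5,214,height=.072); print(p)
goto([p[0],p[1],.0585])
E
python3 -m creep '[[[0.013,-0.0025,0,-0.0025,-0.0085,0.005,0.0854],[0,0,0,0,0,0.015,0.0854],[0,0,0,0,0,0,0.0854]]]' 40; python3 -c "
from h import *
c=cam('wrist');save(c['color'],'w16.png')
goto([.4545,-.007,.0585])
"
```

```text
[ 0.4504 -0.0057  0.072 ]
t 15.15 tcp [ 0.4633 -0.0053  0.1912] grasp [ 0.4643 -0.0053  0.1372] x [0.1215 0.9926 0.0036] z [ 0.0177  0.0015 -0.9998] w 1.002 F [-0.2376  0.9655 -0.1533] T [ 0.0314 -0.0001 -0.0243]
 q [-0.2922  0.2832  0.1963  2.172  -0.0867  0.6756  1.4122] grasp in press [0.1502, -0.0042] 0.1372
 need shift tool [-0.0023 -0.0142  0.0784] world [-0.0129 -0.0004 -0.0787] turn [ 0.0174 -0.0036 -0.    ]
t: 15.4
eef_pos: [0.4573, -0.0069, 0.1738]
tool_rot: [0.003, 0.749, 0.663, 0.004]
contact_force: [0.2, 0.7, 0.0]
gripper_width: 0.997
t 15.45 tcp [ 0.4578 -0.007   0.1749] grasp [ 0.4584 -0.0069  0.1209] x [0.1223 0.9925 0.0029] z [ 0.0111  0.0015 -0.9999] w 0.999 F [ 0.1468 -1.3177  0.4929] T [ 0.015  -0.0176 -0.0566]
 q [-0.2841  0.3072  0.191   2.1914 -0.097   0.6393  1.4237] grasp in press [0.1558, -0.0018] 0.1209
 need shift tool [-0.0006 -0.004   0.0623] world [-0.0033  0.     -0.0624] turn [ 0.0108 -0.0029 -0.    ]
```

View pics/w16.png

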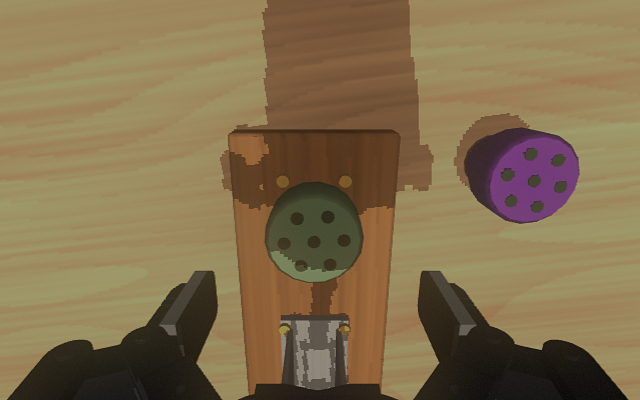

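```bash
python3 - <<'E'
from h import *
c=load('wrist')
print(pt(c,314,241.5,height=.072),proj(c,[.4545,-.007,.072]),proj(c,press(.158,0,.072)))
E
python3 -m creep '[[[0.011,-0.003,0,-0.0005,-0.004,0.015,0.0854],[0,0,0,0,-0.001,0.016,0.0854],[0,0,0,0,-0.001,0.013,0.0854],[0,0,0,0,0,0,0.0854]]]' 40; python3 -c "
from h import *
c=cam('wrist');save(c['color'],'w17.png')
goto([.4540,-.007,.0585])
c=cam('side');save(c['color'],'d17.png',(220,140,440,320),3.4)
"
```

```text
[ 0.4556 -0.0065  0.072 ] (np.float64(312.73414749577853), np.float64(239.7085815612071)) (np.float64(310.30004121009614), np.float64(242.57324285124528))
t: 15.78
eef_pos: [0.4555, -0.0066, 0.1353]
tool_rot: [0.002, 0.749, 0.662, 0.004]
contact_force: [-0.3, -0.2, -0.3]
gripper_width: 1.003
t 15.83 tcp [ 0.4562 -0.0067  0.1363] grasp [ 0.4567 -0.0066  0.0823] x [0.1229 0.9924 0.0032] z [ 0.0106  0.0019 -0.9999] w 1.001 F [0.5365 0.6183 0.3076] T [-0.0083  0.032  -0.0296]
 q [-0.2662  0.3788  0.1715  2.2165 -0.1238  0.5439  1.4463] grasp in press [0.1575, -0.002] 0.0823
 need shift tool [-0.0007 -0.0024  0.0238] world [-0.0022 -0.0003 -0.0238] turn [ 0.0103 -0.0032 -0.    ]
```

View pics/w17.png

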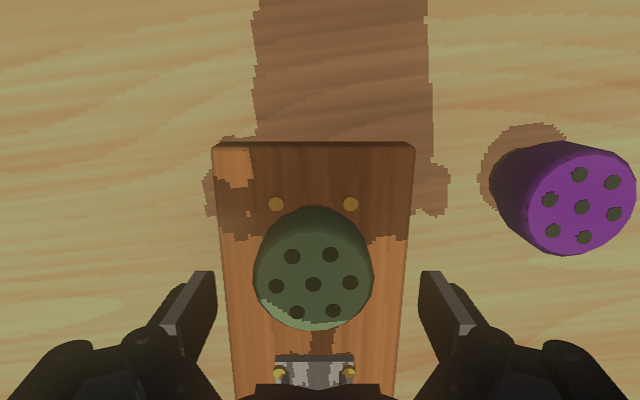

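View pics/d17.png

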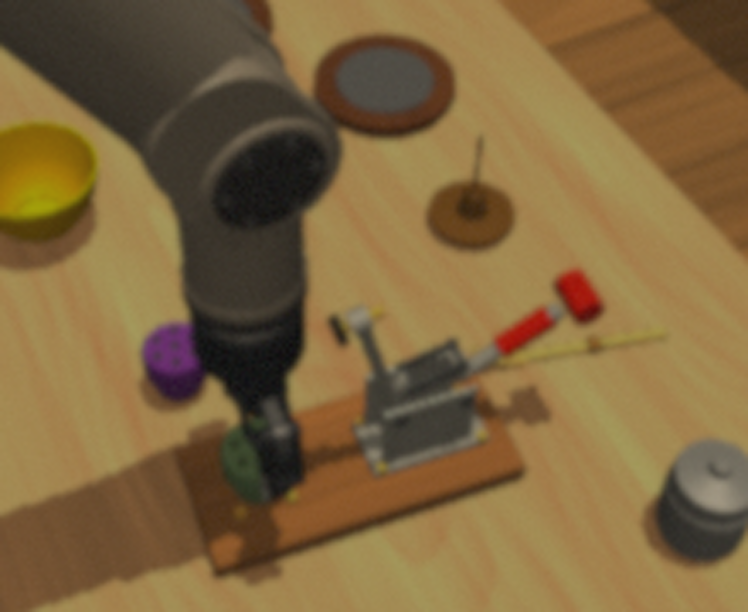

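```bash
python3 -m creep '[[[0.01,-0.003,0,-0.001,-0.002,0.012,0.0854],[0,0,0,0,0,0.012,0.0854],[0,0,0,0,0,0.003,0.0854],[0,0,0,0,0,0,0.0854]]]' 40; python3 -c "
from h import *
c=cam('wrist');save(c['color'],'w18.png')
goto([.455,-.007,.0575])
print(proj(c,[.455,-.007,.072]))
"
```

```text
t: 16.22
eef_pos: [0.4574, -0.0072, 0.1119]
tool_rot: [0.002, 0.749, 0.662, 0.003]
contact_force: [0.3, 0.3, 0.7]
gripper_width: 1.005
t 16.27 tcp [ 0.4574 -0.0073  0.1121] grasp [ 0.4578 -0.0072  0.0581] x [0.1231 0.9924 0.0023] z [ 0.0077  0.0014 -1.    ] w 1.003 F [-0.4459  0.5377 -0.6747] T [-0.0433 -0.0291  0.0191]
 q [-0.2511  0.43    0.1568  2.222  -0.1398  0.4905  1.4619] grasp in press [0.1563, -0.0015] 0.0581
 need shift tool [-0.     -0.0024  0.0006] world [-0.0024  0.0003 -0.0006] turn [ 0.0074 -0.0023 -0.    ]
(np.float64(312.3865394065333), np.float64(312.481803284838))
```

View pics/w18.png

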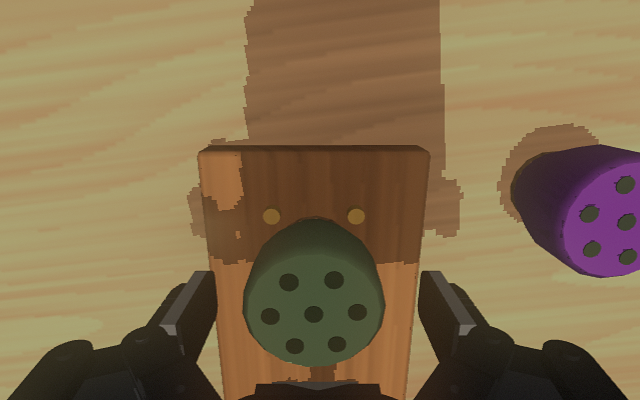

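Lid rest is centred at (313,314) between the jaws. Closing gently.

```bash
python3 -m creep '[[[0.007,-0.002,0,0,-0.002,0.001,0.075],[0,0,0,0,0,0,0.065],[0,0,0,0,0,0,0.055],[0,0,0,0,0,0,0.048],[0,0,0,0,0,0,0.048],[0,0,0,0,0,0,0.048]]]' 30; python3 -c "
from h import *
c=cam('wrist');save(c['color'],'w19.png')
st()
"
```

```text
t: 16.77
eef_pos: [0.456, -0.007, 0.1127]
tool_rot: [0.0, 0.749, 0.662, 0.001]
contact_force: [0.1, -0.1, -1.3]
gripper_width: 0.617
t 16.82 tcp [ 0.4559 -0.0071  0.1126] grasp [ 0.456  -0.007   0.0586] x [0.1234 0.9924 0.0006] z [ 0.0016  0.0004 -1.    ] w 0.618 F [ 0.2266 -0.1743 -1.8075] T [-0.0291  0.0302  0.0435]
 q [-0.2535  0.429   0.1585  2.2218 -0.1384  0.4979  1.4596] grasp in press [0.1581, -0.0015] 0.0586
```

View pics/w19.png

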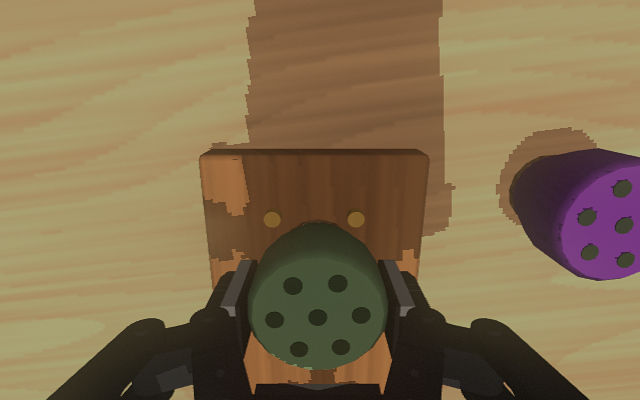

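Opening is 52.7 mm, so the 54 mm band is gripped. Lifting straight up.

```bash
python3 -m creep '[[[0,0,0,0,0,-0.006,0.048],[0,0,0,0,0,-0.01,0.048],[0,0,0,0,-0.001,-0.015,0.048],[0,0,0,0,-0.001,-0.02,0.048],[0,0,0,0,-0.001,-0.025,0.048],[0,0,0,0,0,-0.025,0.048],[0,0,0,0,0,-0.02,0.048],[0,0,0,0,0,0,0.048]]]' 30; python3 -c "
from h import *
st()
c=cam('wrist');save(c['color'],'w20.png')
goto([.5875,.334,.19],-EY)
"
```

```text
t: 17.48
eef_pos: [0.4509, -0.0073, 0.2424]
tool_rot: [-0.0, 0.75, 0.662, -0.001]
contact_force: [0.6, 0.8, -1.8]
gripper_width: 0.615
t 17.48 tcp [ 0.4509 -0.0073  0.2424] grasp [ 0.4509 -0.0073  0.1884] x [ 0.1243  0.9922 -0.0005] z [-0.0018 -0.0003 -1.    ] w 0.615 F [ 0.5506  0.7632 -1.7504] T [ 0.0494 -0.143   0.0397]
 q [-0.3157  0.1863  0.2173  2.1448 -0.0547  0.8174  1.3816] grasp in press [0.1632, -0.0006] 0.1884
t 17.53 tcp [ 0.4504 -0.0073  0.241 ] grasp [ 0.4502 -0.0073  0.187 ] x [ 0.1242  0.9923 -0.0008] z [-0.0031 -0.0004 -1.    ] w 0.615 F [ 0.3265  0.5373 -0.6123] T [ 0.0276 -0.0286  0.0206]
 q [-0.3154  0.1882  0.2169  2.1466 -0.0552  0.815   1.3822] grasp in press [0.1638, -0.0005] 0.187
 need shift tool [ 0.3557  0.0936 -0.0036] world [0.1371 0.3413 0.003 ] turn [-0.003   0.0008 -0.0072]
```

View pics/w20.png

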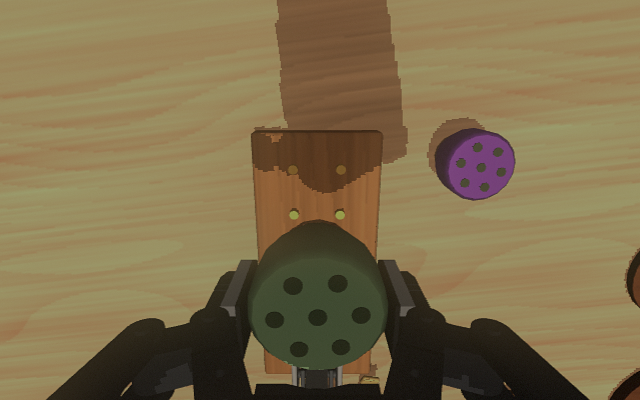

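Lid rest held and unchanged in the jaws (centre dot (318,317)). Before moving on, I measure the coaster accurately by fitting a circle to its slate middle and rim in both fixed views.

```bash
python3 - <<'E'
from h import *
for n in ('scene','side'):
    c=cam(n); v,u=np.mgrid[0:400,0:640]
    Rm=cv2.Rodrigues(np.array(c['rvec'],float))[0]; t=np.array(c['tvec'],float).ravel()
    d=np.stack([(u-c['cx'])/f(c),(v-c['cy'])/f(c),np.ones(u.shape)],-1)@Rm; o=-Rm.T@t
    Q=o+d*((.01-o[2])/d[...,2])[...,None]
    hsv=cv2.cvtColor(c['color'],cv2.COLOR_RGB2HSV); col=c['color'].astype(int)
    near=np.hypot(Q[...,0]-.5875,Q[...,1]-.334)<.08
    dark=near&(col[...,0]<150)&((hsv[...,1]<60)|((col[...,2]<col[...,0]*.62)&(col[...,0]<125)))
    slate=near&(hsv[...,1]<70)&(hsv[...,2]<140)
    for nm,m in (('dark',dark),('slate',slate)):
        k,_,st_,_=cv2.connectedComponentsWithStats(m.astype(np.uint8))[0:4]; lab=cv2.connectedComponents(m.astype(np.uint8))[1]
        i=1+np.argmax(st_[1:,4]); q=Q[lab==i]
        h=cv2.convexHull((q[:,:2]*1e4).astype(np.float32)); (ctr,ax,a)=cv2.fitEllipse(h)
        print(n,nm,len(q),'mean',q.mean(0)[:2],'ell',np.array(ctr)/1e4,np.array(ax)/10)
    save(c['color'],n+'_c.png',(330,240,430,320) if n=='scene' else (250,150,330,220),7)
E
```

```text
scene dark 1201 mean [0.5876 0.3369] ell [0.5866 0.3361] [ 98.8585 100.8824]
scene slate 533 mean [0.5858 0.3356] ell [0.5856 0.3351] [64.4026 65.3512]
side dark 157 mean [0.5756 0.2956] ell [0.5895 0.338 ] [143.4708 173.1508]
side slate 738 mean [0.5872 0.3289] ell [0.5882 0.3336] [135.5308 163.5805]
```

View pics/scene_c.png

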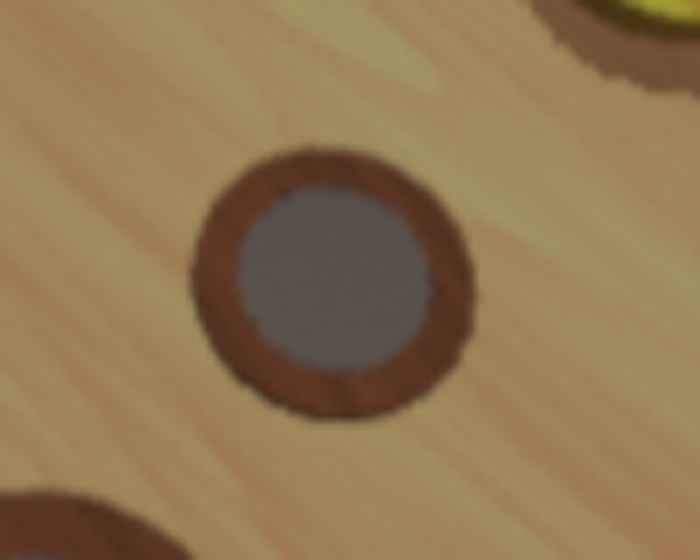

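View pics/side_c.png

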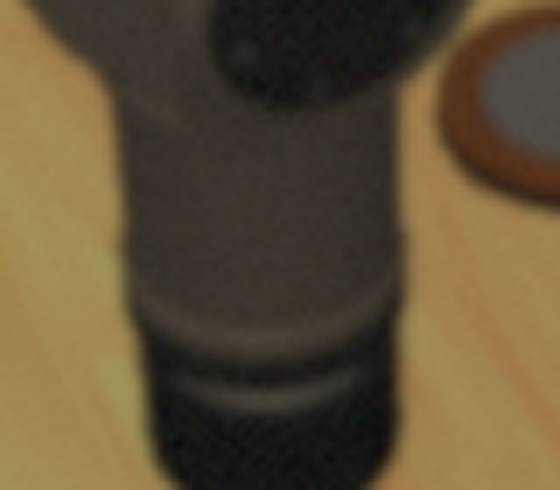

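The scene fit gives coaster (0.586, 0.335), slate 65 mm and rim about 100 mm, as it should be. (The side view is blocked by the arm just now, so its fit doesn't count.) Moving over.

```bash
python3 -m creep '[[[0,0,0,0.015,0,0,0.048],[0,0,0,0.025,0,0,0.048],[0,0,0,0.03,0,0,0.048],[0,0,0,0.03,0,0,0.048],[0,0,0,0.03,0,0,0.048],[0,0,0,0.028,0.011,0,0.048],[0,0,0,0.028,0.013,0,0.048],[0,0,0,0.028,0.013,0,0.048],[0,0,0,0.028,0.013,0,0.048],[0,0,0,0.028,0.013,0,0.048],[0,0,0,0.025,0.011,0,0.048],[0,0,0,0.015,0.006,0,0.048],[0,0,0,0,0,0,0.048]]]' 30; python3 -c "
from h import *
goto([.586,.335,.10],-EY)
c=cam('wrist');save(c['color'],'w21.png')
"
```

```text
t: 18.72
eef_pos: [0.5598, 0.2982, 0.2087]
tool_rot: [-0.009, 0.751, 0.66, -0.023]
contact_force: [0.4, 0.6, -1.8]
gripper_width: 0.615
t 18.72 tcp [0.5598 0.2982 0.2087] grasp [0.5573 0.2973 0.1548] x [ 0.1289  0.9914 -0.0235] z [-0.0462 -0.0176 -0.9988] w 0.615 F [ 0.4474  0.5759 -1.825 ] T [ 0.05   -0.0318  0.033 ]
 q [-0.6552  0.5284  0.0989  1.7163 -0.0736  0.9488  0.9168] grasp in press [0.0931, -0.3155] 0.1548
 need shift tool [0.0411 0.0235 0.0528] world [ 0.0262  0.0368 -0.0547] turn [-0.0437  0.0232 -0.0126]
```

View pics/w21.png

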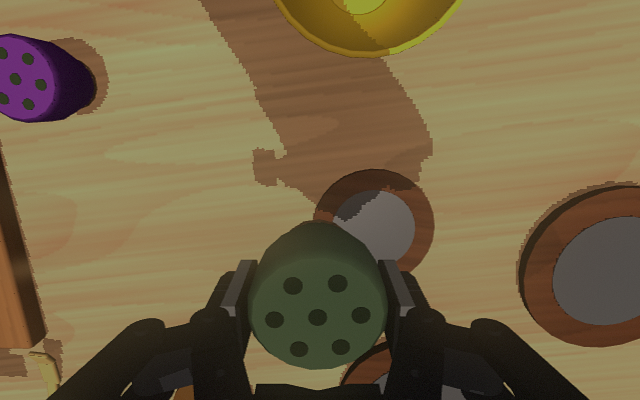

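```bash
python3 - <<'E'
from h import *
c=load('wrist'); save(c['color'],'w21c.png',(280,140,460,300),4.4)
E
python3 -m creep '[[[-0.022,0.012,-0.006,0.02,0.012,0,0.048],[-0.022,0.012,-0.006,0.016,0.01,0,0.048],[0,0,0,0,0,0,0.048],[0,0,0,0,0,0,0.048]]]' 30; python3 -c "
from h import *
goto([.586,.335,.0485],-EY)
c=cam('wrist');save(c['color'],'w22.png')
"
```

```text
t: 19.1
eef_pos: [0.5837, 0.325, 0.2011]
tool_rot: [0.001, 0.749, 0.663, -0.006]
contact_force: [-0.0, -0.6, -1.6]
gripper_width: 0.616
t 19.1 tcp [0.5837 0.325  0.2011] grasp [0.5833 0.3245 0.1471] x [ 0.1207  0.9927 -0.0093] z [-0.0078 -0.0085 -0.9999] w 0.616 F [-0.0424 -0.5515 -1.5673] T [-0.0831  0.0297 -0.0097]
 q [-0.6737  0.5726  0.1014  1.6591 -0.0654  0.9245  0.9014] grasp in press [0.0705, -0.3456] 0.1471
 need shift tool [0.0111 0.0017 0.0985] world [ 0.0023  0.01   -0.0986] turn [-0.0068  0.0093 -0.0037]
```

View pics/w21c.png

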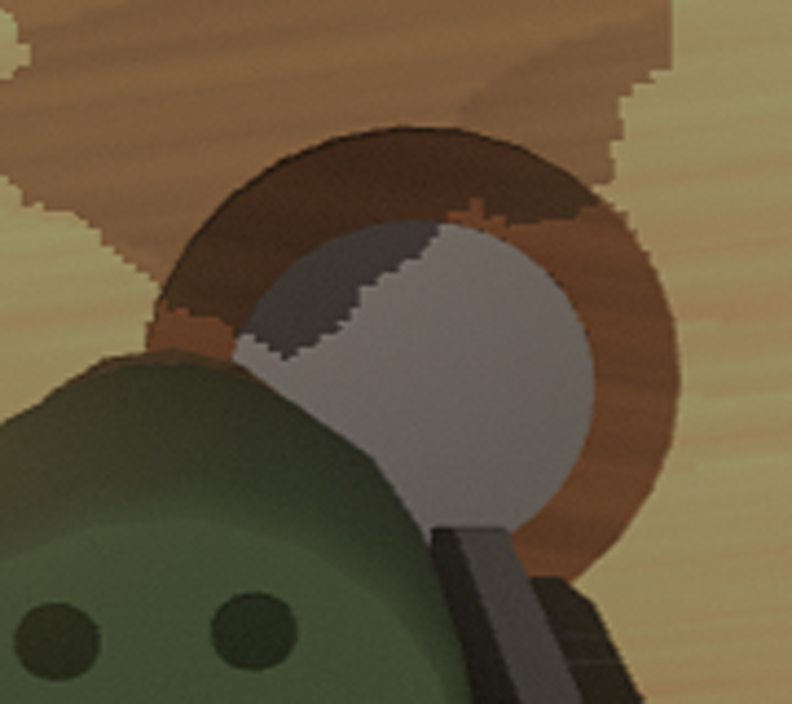

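View pics/w22.png

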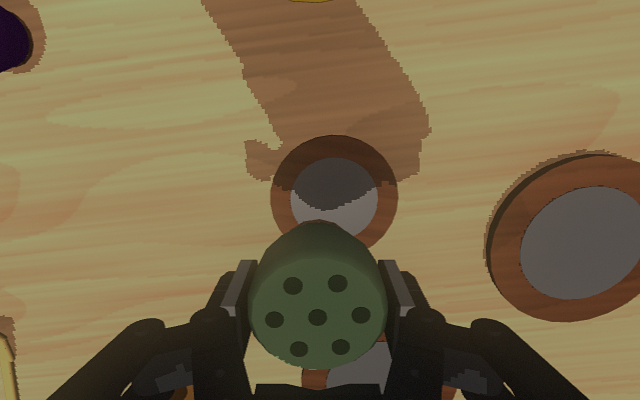

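```bash
python3 - <<'E'
from h import *
c=load('wrist'); save(c['color'],'w22c.png',(255,125,415,255),5)
E
```

```text
(no output)
```

View pics/w22c.png

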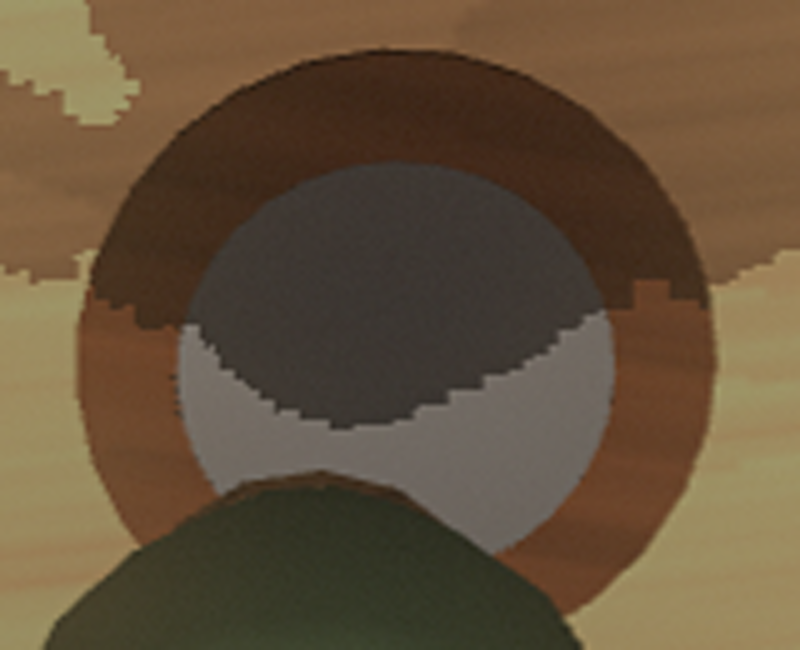

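```bash
python3 - <<'E'
from h import *
from scipy.optimize import least_squares
c=load('wrist')
def fit(pts):
    q=np.array([pt(c,255+x/5,125+y/5,height=.01)[:2] for x,y in pts])
    s=least_squares(lambda p:np.hypot(*(q-p[:2]).T)-p[2],[.586,.335,.03]); return s.x,s.fun*1e3
print(fit([(178,375),(614,370),(398,163),(190,310),(600,300),(505,550),(215,490)]))
print(fit([(78,360),(715,365),(400,48),(97,265),(640,150),(150,165),(640,545),(140,545)]))
E
```

```text
(array([0.5875, 0.3377, 0.0339]), array([ 0.0269,  0.0648,  0.1605, -0.1769, -0.1562,  0.0058,  0.0751]))
(array([0.5862, 0.3379, 0.0495]), array([-0.052 , -0.0798,  0.1826, -0.6047,  0.3885, -0.1183, -0.4193,
        0.703 ]))
```

```bash
python3 - <<'E'
from h import *
c=load('wrist'); o,r,g=st()
p=pt(c,318,317,height=g[2]+.0134); print(p, 'in tool rel grasp',r.inv().apply(p-g))
goto([.5865,.3365,.0486],-EY)
E
```

```text
t 19.15 tcp [0.5836 0.3249 0.2011] grasp [0.5832 0.3245 0.1471] x [ 0.1208  0.9926 -0.0092] z [-0.0078 -0.0083 -0.9999] w 0.614 F [-0.402   0.9755 -1.4038] T [ 0.0473 -0.04   -0.0083]
 q [-0.6736  0.5723  0.1013  1.6594 -0.0655  0.9244  0.9015] grasp in press [0.0706, -0.3455] 0.1471
[0.5834 0.3266 0.1605] in tool rel grasp [ 0.002  -0.0001 -0.0134]
t 19.15 tcp [0.5836 0.3249 0.2011] grasp [0.5832 0.3245 0.1471] x [ 0.1208  0.9926 -0.0092] z [-0.0078 -0.0083 -0.9999] w 0.614 F [-0.402   0.9755 -1.4038] T [ 0.0473 -0.04   -0.0083]
 q [-0.6736  0.5723  0.1013  1.6594 -0.0655  0.9244  0.9015] grasp in press [0.0706, -0.3455] 0.1471
 need shift tool [0.0128 0.0021 0.0984] world [ 0.0029  0.0116 -0.0985] turn [-0.0068  0.0092 -0.0038]
```

```bash
python3 -m creep '[[[-0.007,0.009,0,0.012,0.002,0.005,0.048],[0,0,0,0,0,0.02,0.048],[0,0,0,0,0,0.02,0.048],[0,0,0,0,0,0.018,0.048],[0,0,0,0,0,0.01,0.048],[0,0,0,0,0,0,0.048]]]' 30; python3 -c "
from h import *
goto([.5865,.336,.0486],-EY)
c=cam('side');save(c['color'],'d23.png',(200,130,400,300),3.6)
c=cam('scene');save(c['color'],'s23.png',(280,180,480,330),3.6)
"
```

```text
t: 19.65
eef_pos: [0.5876, 0.3357, 0.1264]
tool_rot: [0.0, 0.75, 0.661, 0.002]
contact_force: [-0.6, 0.4, -1.3]
gripper_width: 0.614
t 19.65 tcp [0.5876 0.3357 0.1264] grasp [0.5878 0.3358 0.0724] x [0.1252 0.9921 0.003 ] z [ 0.0036  0.0025 -1.    ] w 0.614 F [-0.6056  0.383  -1.2887] T [-0.0401  0.0564  0.0301]
 q [-0.6724  0.6705  0.0879  1.6842 -0.0772  0.7858  0.8962] grasp in press [0.0674, -0.3573] 0.0724
 need shift tool [ 0.0001 -0.0012  0.0238] world [-0.0011  0.0003 -0.0238] turn [ 0.0033 -0.003  -0.0082]
```

View pics/d23.png

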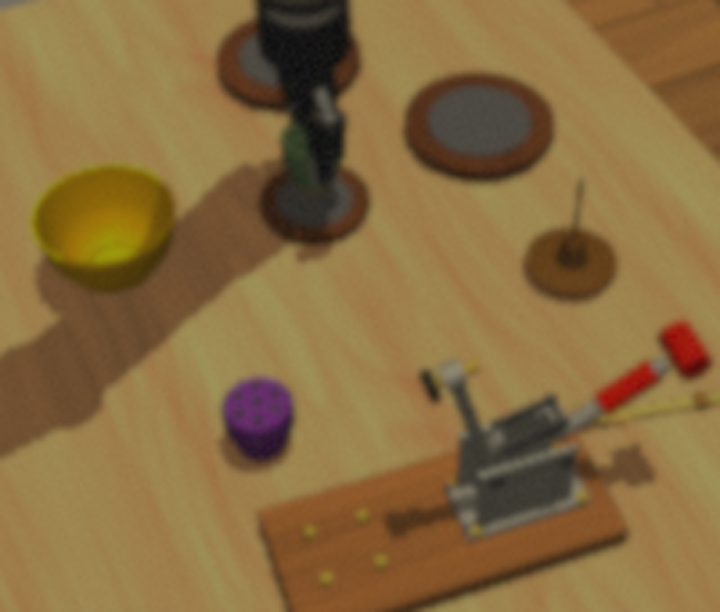

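View pics/s23.png

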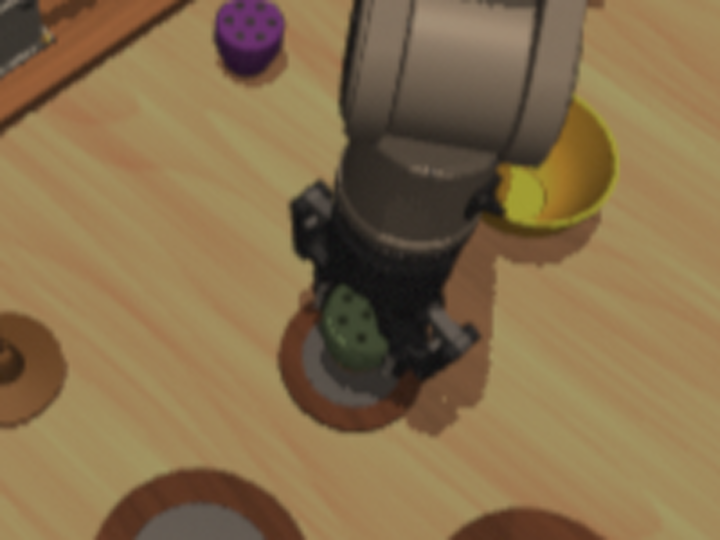

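Lid rest is over the slate middle. Lowering the last 24 mm in small steps.

```bash
python3 -m creep '[[[0.003,-0.003,0,0,-0.001,0.008,0.048],[0,0,0,0,0,0.007,0.048],[0,0,0,0,0,0.004,0.048],[0,0,0,0,0,0,0.048]]]' 30; python3 -c "
from h import *
goto([.5865,.336,.0486],-EY)
"
```

```text
t: 20.08
eef_pos: [0.5896, 0.3373, 0.1116]
tool_rot: [0.001, 0.75, 0.661, 0.004]
contact_force: [-0.1, 0.6, -1.9]
gripper_width: 0.617
t 20.08 tcp [0.5896 0.3373 0.1116] grasp [0.59   0.3376 0.0576] x [0.1258 0.992  0.0055] z [ 0.0075  0.0046 -1.    ] w 0.617 F [-0.0853  0.5675 -1.8951] T [-0.0117  0.0213  0.0023]
 q [-0.6714  0.6919  0.0858  1.6853 -0.0789  0.759   0.8963] grasp in press [0.0654, -0.3594] 0.0576
 need shift tool [-0.0018 -0.0029  0.009 ] world [-0.0031 -0.0013 -0.009 ] turn [ 0.0069 -0.0055 -0.0089]
```

```bash
python3 -m creep '[[[0.007,-0.0055,0,-0.0015,-0.003,0.004,0.048],[0,0,0,0,0,0.003,0.048],[0,0,0,0,0,0,0.048]]]' 30; python3 -c "
from h import *
goto([.5865,.336,.0486],-EY)
"
```

```text
t: 20.33
eef_pos: [0.5865, 0.3364, 0.1046]
tool_rot: [-0.0, 0.75, 0.661, 0.0]
contact_force: [0.2, -0.7, -1.2]
gripper_width: 0.615
t 20.33 tcp [0.5865 0.3364 0.1046] grasp [0.5865 0.3364 0.0506] x [0.1259 0.992  0.0003] z [ 0.      0.0003 -1.    ] w 0.615 F [ 0.1791 -0.7166 -1.2018] T [0.0001 0.0334 0.0066]
 q [-0.6717  0.7001  0.0845  1.6898 -0.0798  0.7548  0.8958] grasp in press [0.0688, -0.3578] 0.0506
 need shift tool [-0.0004  0.0001  0.002 ] world [ 0.     -0.0004 -0.002 ] turn [-0.     -0.0003 -0.0089]
```

Position and tilt are right, with 2 mm left. Touching down in 1.5 mm steps.

```bash
python3 -m creep '[[[0,0,0,0,0,0.0015,0.048],[0,0,0,0,0,0.0008,0.048]]]' 30; python3 -c "
from h import *
st()"; python3 -m creep '[[[0,0,0,0,0,0.001,0.048]]]' 30; python3 -c "
from h import *
st()"
```

```text
t: 20.5
eef_pos: [0.5865, 0.3365, 0.1024]
tool_rot: [-0.0, 0.75, 0.661, 0.0]
contact_force: [-3.7, -1.4, 5.7]
gripper_width: 0.617
t 20.5 tcp [0.5865 0.3365 0.1024] grasp [0.5866 0.3365 0.0484] x [0.1257 0.9921 0.0004] z [ 0.0002  0.0004 -1.    ] w 0.617 F [-3.6857 -1.3862  5.7061] T [-0.4307  0.4695  0.0245]
 q [-0.6714  0.7031  0.0841  1.6903 -0.08    0.7511  0.896 ] grasp in press [0.0687, -0.3579] 0.0484
t: 20.58
eef_pos: [0.5866, 0.3364, 0.1023]
tool_rot: [-0.0, 0.75, 0.661, 0.0]
contact_force: [-5.2, -2.2, 15.0]
gripper_width: 0.619
t 20.58 tcp [0.5866 0.3364 0.1023] grasp [0.5866 0.3364 0.0483] x [0.126  0.992  0.0004] z [-0.0001  0.0004 -1.    ] w 0.619 F [-5.2408 -2.2029 15.0198] T [-0.6602  1.0363 -0.0469]
 q [-0.6713  0.7034  0.0841  1.6901 -0.0802  0.7513  0.896 ] grasp in press [0.0687, -0.3578] 0.0483
```

It is seated (contact at the expected height). Easing off, then opening.

```bash
python3 -m creep '[[[0,0,0,0,0,-0.0008,0.05],[0,0,0,0,0,0,0.058],[0,0,0,0,0,0,0.066],[0,0,0,0,0,0,0.075],[0,0,0,0,0,0,0.0854],[0,0,0,0,0,0,0.0854]]]' 30; python3 -c "
from h import *
st()
c=cam('wrist');save(c['color'],'w24.png')
"
```

```text
t: 21.08
eef_pos: [0.5877, 0.337, 0.1045]
tool_rot: [0.0, 0.75, 0.661, 0.002]
contact_force: [0.1, 0.3, 0.1]
gripper_width: 1.0
t 21.08 tcp [0.5877 0.337  0.1045] grasp [0.5878 0.3371 0.0505] x [0.126  0.992  0.0025] z [ 0.0027  0.0022 -1.    ] w 1.0 F [0.1078 0.3068 0.1097] T [-0.0436 -0.0331 -0.0315]
 q [-0.6713  0.7009  0.0844  1.6884 -0.08    0.7522  0.896 ] grasp in press [0.0675, -0.3587] 0.0505
```

View pics/w24.png

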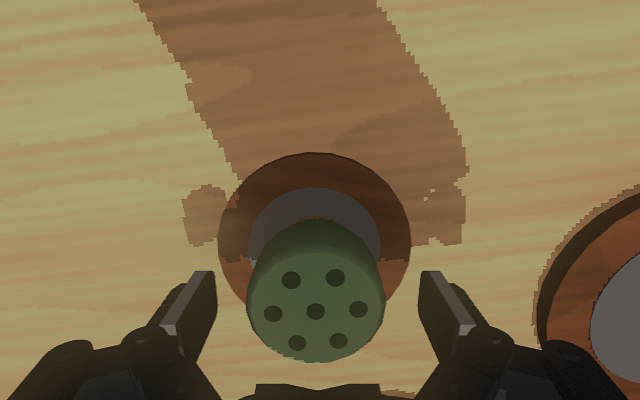

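Released cleanly; the lid rest (316,312) stands on the coaster, clear of both jaws. Rising straight up.

```bash
python3 -m creep '[[[0,0,0,0,0,-0.01,0.0854],[0,0,0,0,0,-0.02,0.0854],[0,0,0,0,0,-0.025,0.0854],[0,0,0,0,0,-0.03,0.0854],[0,0,0,0,0,-0.03,0.0854],[0,0,0,0,0,-0.03,0.0854],[0,0,0,0.02,0.02,-0.02,0.0854],[0,0,0,0.02,0.03,0,0.0854],[0,0,0,0.02,0.03,0,0.0854],[0,0,0,0.01,0.01,0,0.0854],[0,0,0,0,0,0,0.0854]]]' 30; python3 -c "
from h import *
st()
c=cam('side');save(c['color'],'d25.png')
c=cam('scene');save(c['color'],'s25.png')
c=cam('wrist');save(c['color'],'w25.png')
"
```

```text
t: 22.05
eef_pos: [0.6865, 0.3949, 0.2857]
tool_rot: [-0.0, 0.75, 0.661, 0.002]
contact_force: [-0.6, 0.3, -1.0]
gripper_width: 1.002
t 22.05 tcp [0.6865 0.3949 0.2857] grasp [0.6866 0.3951 0.2317] x [0.126  0.992  0.0031] z [ 0.003   0.0027 -1.    ] w 1.002 F [-0.6143  0.3492 -0.975 ] T [0.0416 0.0687 0.0524]
 q [-0.6687  0.6934  0.1207  1.2412 -0.0831  1.2078  0.8979] grasp in press [-0.0238, -0.4278] 0.2317
```

View pics/d25.png

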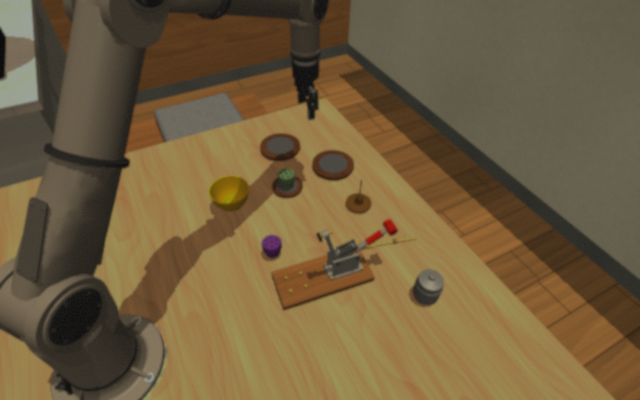

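View pics/s25.png

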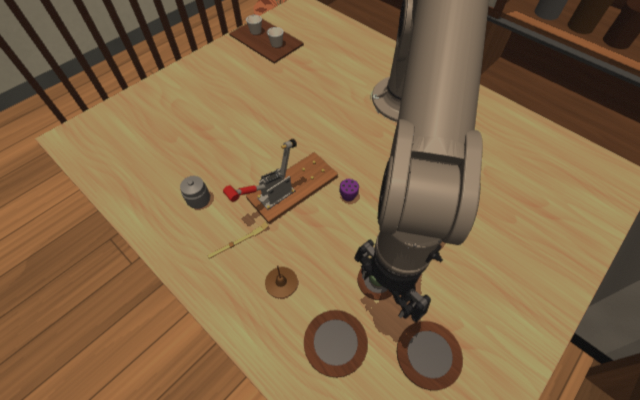

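View pics/w25.png

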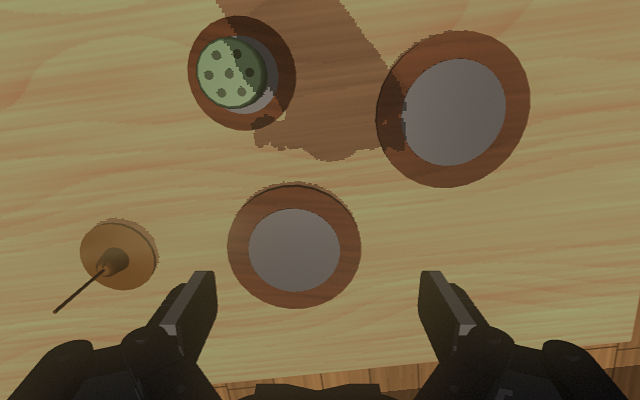

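Side view: lid rest upright on the small coaster at (287,183). The press is open and the nest empty. Bowl, caddy, scoop, incense holder and purple one are where they were. I'll check centring numerically.

```bash
python3 - <<'E'
from h import *
c=load('wrist'); d=load('side')
save(c['color'],'w25c.png',(175,5,305,140),4.4)
save(d['color'],'d25c.png',(255,155,325,210),9)
a=load('side')
E
```

```text
(no output)
```

View pics/w25c.png

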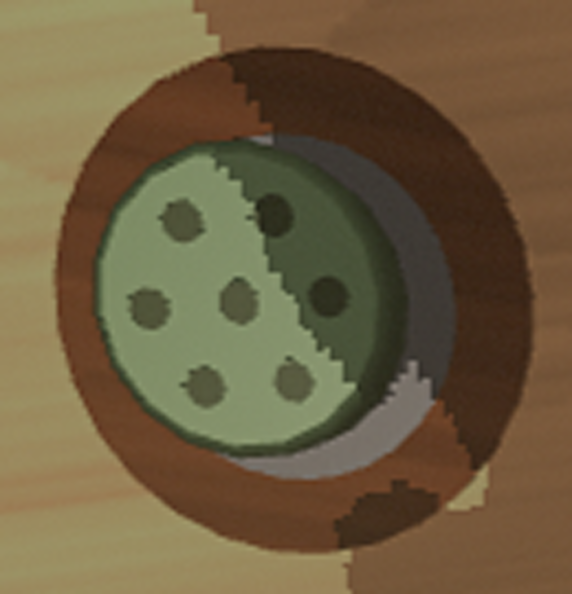

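View pics/d25c.png

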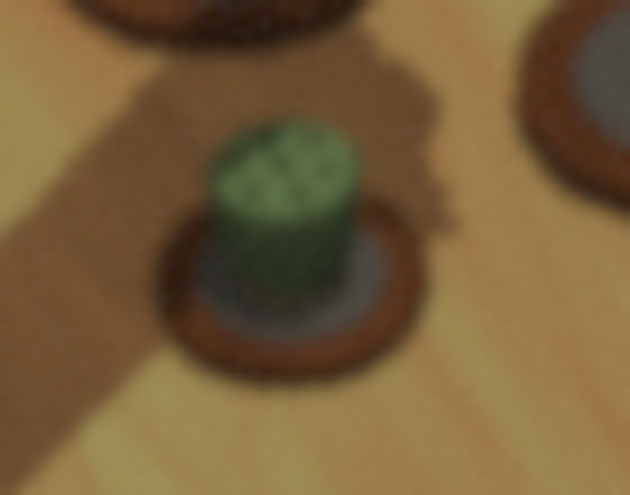

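```bash
python3 - <<'E'
from h import *
from scipy.optimize import least_squares
c=load('wrist')
def fit(pts,h):
    q=np.array([pt(c,175+x/4.4,5+y/4.4,height=h)[:2] for x,y in pts])
    s=least_squares(lambda p:np.hypot(*(q-p[:2]).T)-p[2],[.586,.335,.03]); return s.x
print('coaster rim',fit([(57,280),(280,47),(533,300),(310,552),(90,165),(470,470),(465,130)],.01))
print('lid dot',pt(c,175+239/4.4,5+300/4.4,height=.062))
d=load('side')
print('side lid top',pt(d,255+287/9,155+170/9,height=.062),'coaster',pt(d,255+292/9,155+280/9,height=.010))
st()
E
```

```text
coaster rim [0.5867 0.3385 0.0493]
lid dot [0.5866 0.3388 0.062 ]
side lid top [0.5881 0.3304 0.062 ] coaster [0.5868 0.3291 0.01  ]
t 22.2 tcp [0.6843 0.3928 0.2851] grasp [0.6843 0.3929 0.2311] x [0.1267 0.9919 0.0009] z [ 0.0005  0.0008 -1.    ] w 1.0 F [ 0.3584 -0.0937  0.1265] T [-0.0528  0.0261  0.0004]
 q [-0.6687  0.6899  0.121   1.2488 -0.0827  1.2068  0.8979] grasp in press [-0.0218, -0.4253] 0.2311
```

Lid rest and coaster centres agree to about 0.3 mm in the wrist view and 2 mm in the side view. The knob is back at its start pixel (390,227), and the robot touches nothing.

```bash
python3 -c "
from h import *
print(hand_in())"
```

```text
the job is handed in; nothing more can be done
None
```

I clamped the lid rest, held it locked for about 3.3–3.7 s, opened the press again, and stood the lid rest upright in the middle of the smallest coaster. I handed the job in at about 22 s, with the robot touching nothing.

- **Locking:** I pinched the knob by its ends and swung the handle over centre to the stop. The stop pushed back with about 23 N. With the jaws off, the clamp held itself locked.
- **Opening:** On the first swing back, the handle came about 0.06 rad off the open stop as I eased off while still gripping. I regripped it, pushed it to the stop and released it there. The knob and clamp arm then matched the start pictures.
- **Placing:** The lid rest touched down at the expected height. Its centre is within about 0.3 mm of the coaster's in the wrist view and about 2 mm in the side view.
- **Disagreement:** The cameras differ by up to about 9 mm on the coaster's absolute position, mostly sideways, with the side view furthest off. I aimed by the scene and wrist views.
- **Forces:** Pushing into the open stop briefly reached about 45 N at the wrist, and about 40 N on the second push. I believe the fingers carried this, not the gripper's body, but I couldn't measure that separately. Touchdown on the coaster peaked at about 15 N just before I eased off.
- **Other things:** The bowl, caddy, scoop, incense holder and purple look-alike looked unmoved in the last side picture. I judged this by eye and did not measure it.

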